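Check the pull gauge with the hanging check weight

TASK

Check the pull gauge. First turn the black knob in the middle of its dial back (anticlockwise) until the red peak pointer is at its zero stop; then take the yellow S-hook from its stand, hook it over the gauge's load bar and let it hang there, and hang the check weight by its stirrup in the hook's lower curl. Let the weight down gently and leave it hanging freely, so that the red pointer ends in the green band of the dial, not driven past it; leave everything else where it stands.

Things in the scene. Friction and masses are not known exactly. Their poses are not given: they have to be found in the camera images.
- gauge: pull gauge (fixed; place and yaw differ): grey base plate 215 x 260 x 12 mm, steel column 105 mm behind the load bar, white head 66 mm wide over the bar from 0.482 m up, reaching 38 mm in front of it, so no gripper can come straight down on the bar. Origin on the bench below the load bar's middle; x points back to the column, y to the left along the bar, z up; the dial is at its right
- bar_mid (a point): middle of the load bar: level round steel bar 12 mm thick along the gauge's y, 102 mm clear between its 18 mm end nuts; 345 mm above the bench when unloaded. Its yoke, a level 16 x 12 mm bar, runs parallel 100 mm above it. Axes as the gauge's
- load_bar (a joint): how far the load bar is pulled down against its spring: 0 (unloaded) to 0.024 m. The spring gives 350 N/m: the hook alone pulls it down about 1 mm, hook and weight together 11 to 12 mm. The dial's black needle shows it at 120 rad per m
- peak_knob (a joint): reading of the red peak pointer, turned by the dial's middle knob: 0 rad at its zero stop (left end of the scale), up to 2.9; grows clockwise as you face the dial. The needle drags it up and it stays at the highest load since the reset; at the start it stands at 2.0 to 2.7. Turns very lightly (0.002 N m). Green band: 1.25 to 1.63; hook and weight at rest give 1.3 to 1.42
- knob_grip (a point): grip point of the round black peak knob, 27 mm across, its sides 28 mm high: on its axis, 28 mm above the dial's face, 6 mm below the knob's top. z points out of the dial along the knob's axis (35 deg from vertical, towards the gauge's front); x and y turn with the knob. The square dial housing reaches 58 mm to each side of the axis and 0.14 m up
- s_hook: yellow S-hook of 8 mm round rod, 108 mm high, 44 mm wide, about 45 g. Origin at its middle; the S lies in its xz plane, z up. The straight shank runs through the origin from (-15, 0, 22) to (15, 0, -22) mm. Upper curl: free end on the +x side, pointing down; lower curl: free end on the -x side, pointing up. At the start it hangs by its upper curl on its stand's peg
- upper_curl (a point): centre of the S-hook's upper curl, 32 mm above its origin. The curl is 28 mm clear inside, its rod's middle on an 18 mm radius; its free end reaches 9 mm below this point. With the hook on the load bar this point is 8 mm below the bar's middle line
- lower_curl (a point): centre of the S-hook's lower curl, 32 mm below its origin; 28 mm clear inside, 44 mm outside; its free end reaches 9 mm above this point; its front limb (18 mm to -x of this point) can be gripped across the rod, out of the load bar's way. A stirrup hanging in it has the middle of its top bar 10 mm below this point
- hook_stand: the S-hook's stand (fixed; place and yaw differ): black foot 80 x 115 x 12 mm, 12 mm post at y = +55 mm, and a level peg 8 mm thick along y from the post to y = -24 mm, its middle 180 mm above the bench. Two 15 mm collars on the peg, 16 mm apart, keep the hook over the origin. Origin on the bench, z up; the hook's x lies along the stand's x
- weight: check weight, 0.38 kg, standing on the bench: steel disc 48 mm across, 32 mm high; above it an upright square stem 12 x 12 mm (sides along x and y) from z = 32 to 159 mm; on top a closed stirrup of 8 mm rod, 50 mm wide, in the yz plane. Origin at the centre of the underside, z up
- stirrup_bar (a point): middle of the stirrup's straight top bar (8 mm rod along the weight's y), 215 mm above the weight's underside. The clear window below the bar is 34 mm wide and 48 mm high
- objective: spare white microscope objective, 28 mm across, 44 mm high, standing; bystander
- canister: black lens canister, 37 mm across, 62 mm high, standing; bystander
- dropper: small brown dropper bottle, 36 mm across, 86 mm high, standing; bystander
- carrier: white round wafer carrier, 64 mm across, 14 mm high, lying; bystander

How it is judged (in metres and radians):
On the way, in this order (a step that is already met when the one before it is completed fails the run):
1. the red peak pointer is turned back to its zero stop (value of joint peak_knob below 0.08 rad), for 0.2 s.
2. the S-hook hangs on the load bar by its upper curl, let go (horizontal distance between upper_curl and bar_mid below 0.05 m and x of upper_curl in the frame of bar_mid between -0.012 and 0.012 m and z of upper_curl in the frame of bar_mid between -0.014 and 0 m and contact force between s_hook and gauge above 0.2 N and contact force between s_hook and the fingers below 0.05 N), for 0.2 s.
At the end, for the whole second after the job is handed in: Hook on the load bar by its upper curl (centre within 12 mm of the bar fore and aft, 0-14 mm below), weight at rest in the lower curl (bar within 18 mm of its centre, over 2.5 N), clear of the gauge's base; bar down over 9.8 mm, red pointer at 1.2-1.65 rad (value of joint peak_knob between 1.2 and 1.65 rad and value of joint load_bar above 0.0098 m and x of upper_curl in the frame of bar_mid between -0.012 and 0.012 m and z of upper_curl in the frame of bar_mid between -0.014 and 0 m and distance between stirrup_bar and lower_curl below 0.018 m and contact force between weight and s_hook above 2.5 N and contact force between weight and gauge below 0.05 N and linear speed of weight below 0.06 m/s); the robot touches nothing.
It fails at once if a bystander (objective, canister, dropper bottle or wafer carrier) is pushed more than 20 mm from its place (distance of any of objective, canister, dropper, carrier from where it was at the start of the episode above 0.02 m).
It also fails if it takes over 72 s, if anything falls off the work surface, if the arm or the gripper's body presses on something with over 40 N, if the wrist force passes 120 N, or if a joint passes its speed limit or range.

ROBOT

A 6-joint arm with a two-finger parallel gripper is mounted at the origin on a cart in front of the work surface, level with it; the furniture and walls round the work are solid. World frame = base frame: x ahead of the robot, y to its left, z up, the work surface at z = 0. Lengths are in m, angles in degrees, forces in N, time in s.
With the tool pointing down it reaches from about 0.3 to 0.75 m from the base axis. Payload 8.5 kg.
Tool frame: the origin (TCP) lies at the very end of the fingers, on their centre line; the grasp point (between the pads) lies 19 mm behind it; z points along the fingers, y is the line along which they close (so a half turn about z gives the same grasp; the last joint's range is limited). The gripper opens to 85 mm and grips with 20 to 120 N. Pads are 22 mm wide; open, the fingers measure 114 mm over their backs; the gripper's body (76 mm by 85 mm) begins 54 mm behind the grasp point. The pads swing forward as they close: fully open they stand 13 mm farther back than shut.
Start: joints at [52.81, 21.807, 74.336, -0, 83.858, -12.336], TCP at [0.231, 0.499, 0.231] pointing down, gripper open.
Joint ranges: [-178.18, 178.18], [-50.72, 133.34], [12.68, 142.11], [-81.47, 261.47], [9.98, 163.14], [-165.26, 165.26]. Speed limits (degrees/s): [136.94, 136.94, 180, 180, 180, 180].

INTERFACE

Orientations are given as a 3x3 rotation matrix whose columns are the frame's x, y, z axes.
In Python, from rig import observe, cams, ticket gives the robot as it stands.
- The arm moves only by the tool move_arm, never from a script. Its arguments are lists of equal length, an entry for each row: "jaw": the finger opening in cm, from 0 to 8.54; "dp": the shift along the tool's x, y, z in cm, a list of three; "turn": the turn, a rotation vector about the tool's x, y, z in rad, a list of three. In form: {"jaw": [jaw, ...], "dp": [[tx, ty, tz], ...], "turn": [[wx, wy, wz], ...]}. A call has 1 to 12 rows; each row shifts and turns the commanded pose from where the row before left it, along the tool's axes as they then stand; what a row does not reach is not made up. A row lasts 1/12 s, in which the tool goes at most 41.7 mm and 7.16 degrees, less where a joint would pass 70% of its speed; a pose out of reach is approached as far as the arm can. A call is refused whole if a number of a shift passes 4.17 or a number of a turn 0.125, either way. A call with a gripper value outside its range is refused whole. The fingers move at their own pace and stop on an object; "force" is the grip in N (left out, the last holds). Time passes only in rows, so rows that do not move let the fingers close. It gives the time, the measured TCP pose, the force, the opening and the grip force at its end, in the units of the state.
- observe(): the state, without advancing time (a new reading comes with each control period).
- cams.get_image(name): name is "scene" or "top" or "wrist"; returns (picture, depth): 420x560x3 uint8, red, green, blue; 420x560 float32, m along the optical axis (not along the pixel's ray), 0 where there is no reading.
- cams.calibration(name): a dict with "vertical_fov" (degrees; the focal length in pixels is half the picture's height over the tangent of half this angle, whatever the lens; pixels are square), "cx", "cy" (the principal point, pixels), "view" (4x4, takes a point from world to camera coordinates); the wrist camera has in their place "tool_from_camera" (4x4, takes a point from camera to tool coordinates, whose origin is the TCP and whose axes are the flange's). Camera axes: x right, y up, looking along -z (the intrinsics and any distortion apply to the point x, -y, -z); pixel columns grow to the right and rows downward; lengths in m; the calibration is good to about 2 mm. The wrist camera is an equidistant fisheye: a pixel r from the principal point sees the ray r / f radians off the axis. A picture is of the moment at which its call begins: read the wrist's pose just before it. calibration takes no time and is no camera call.
- ticket.close_job(): hands the job in; it is judged then, once.
Trained networks look in the newest picture that a camera, given by its name, has taken for a name from the list of things; names that differ only in an ending like _2 or _b are one class to them, and where a whole thing is asked for, a point or a joint stands for the part that bears it (a point fixed in the world has none). Each returns a list of dicts, best first, with "p" (0 to 1); they miss things now and then, are a little off and sometimes report something else, mostly with a low value. They report only what shows in the picture. A call takes as long as a camera call.
- cams.spot_in(camera, query): "box" ([centre column, centre row, width, height] as shares, 0 to 1, of the picture: columns of its width, rows of its height, round what is visible of it).
- cams.outline_of(camera, query): "mask" (420x560 bool, what is visible of it) and "box" ([centre column, centre row, width, height] as shares, 0 to 1, of the picture: columns of its width, rows of its height, round what is visible of it).
- cams.mark_of(camera, query): "location" ([column, row] as shares, 0 to 1, of the picture: columns of its width, rows of its height: a listed point, or the origin of a listed thing).
The state is a dict: "time_s": time; "q": joint angles; "qvel": joint speeds; "joint_efforts": joint torques, N m; "position": TCP position; "tool_rot": TCP orientation; "ft_force": force on the tool from outside, world axes, zero at the start; "wrist_torque": the same for the moment, N m; "grip_width": finger opening in m; "gripper_force": force on a finger pad.
Only numpy, scipy, OpenCV 4.12 (cv2) and the standard library are available. Lean on these libraries where they do the work, as an engineer would, in place of code of your own. Each camera call takes 0.05 s, during which the arm holds its last target. There are 200 camera calls.

## Working session

There is one attempt and no reset: what is moved stays moved. The work goes in short steps, Python scripts to look and compute and a tool call to move; the robot and the scene stay as the last step left them, time stands still between calls to the robot, and variables do not carry over. Pictures are saved under pics/ and viewed, at most 10 in all, crops included, and the job is handed in when it is done.

Besides the shell and the picture viewer there is one more tool, called after "Emit:" as name(argument=value, ...), one argument or row to a line, values as JSON. move_arm: Moves the arm, as the interface text tells. Its arguments: {"type":"object","properties":{"jaw":{"type":"array","items":{"type":"number"}},"dp":{"type":"array","items":{"type":"array","items":{"type":"number"}}},"turn":{"type":"array","items":{"type":"array","items":{"type":"number"}}},"force":{"type":"number"}},"required":["jaw","dp","turn"]}

```bash
ls; mkdir -p pics; cat > h.py <<'E'
import numpy as np, cv2
from rig import observe, cams, ticket
def proj(name,P):
    c=cams.calibration(name); f=210/np.tan(np.radians(c['vertical_fov'])/2)
    p=np.array(c['view'])@np.r_[P,1]
    return c['cx']+f*p[0]/-p[2], c['cy']+f*p[1]/p[2]
def ray(name,u,v):
    """origin and direction (unit depth) in world, static cameras"""
    c=cams.calibration(name); f=210/np.tan(np.radians(c['vertical_fov'])/2)
    M=np.linalg.inv(np.array(c['view']))
    d=M[:3,:3]@np.array([(u-c['cx'])/f,-(v-c['cy'])/f,-1])
    return M[:3,3],d
def atz(name,u,v,z):
    o,d=ray(name,u,v); return o+d*(z-o[2])/d[2]
def atdepth(name,u,v,D):
    o,d=ray(name,u,v); return o+d*D
def cloud(name,D):
    c=cams.calibration(name); f=210/np.tan(np.radians(c['vertical_fov'])/2)
    M=np.linalg.inv(np.array(c['view']))
    v,u=np.mgrid[:420,:560]
    d=np.stack([(u-c['cx'])/f,-(v-c['cy'])/f,-np.ones_like(u,float)],-1)*D[...,None]
    return d@M[:3,:3].T+M[:3,3]
def tri(obs):
    """obs: list of (o,d)"""
    A=np.zeros((3,3));b=np.zeros(3)
    for o,d in obs:
        d=d/np.linalg.norm(d);Q=np.eye(3)-np.outer(d,d);A+=Q;b+=Q@o
    return np.linalg.solve(A,b)
E
python3 - <<'E'
from h import *
np.set_printoptions(precision=3,suppress=True)
for n in('scene','top'):
    im,D=cams.get_image(n); np.savez('%s0.npz'%n,im=im,D=D); cv2.imwrite(f'pics/{n}0.png',im[...,::-1])
    c=cams.calibration(n); print(n,c['vertical_fov'],c['cx'],c['cy'],[k for k in c]); print(np.linalg.inv(np.array(c['view'])))
    for q in('bar_mid','knob_grip','s_hook','upper_curl','lower_curl','hook_stand','weight','stirrup_bar','gauge','objective','canister','dropper','carrier'):
        r=cams.mark_of(n,q)[:2]
        for x in r:
            u,v=x['location'][0]*560,x['location'][1]*420
            d=D[min(int(v),419),min(int(u),559)]
            print(q,round(x['p'],2),round(u,1),round(v,1),d,atdepth(n,u,v,d))
s=observe(); print(s)
print(cams.calibration('wrist'))
E
```

```text
pics
scene 43.77424748313648 281.86359701412437 207.7915030134179 ['vertical_fov', 'cx', 'cy', 'view']
[[ 0.588  0.352 -0.728 -0.636]
 [-0.809  0.228 -0.542 -0.903]
 [-0.025  0.908  0.419  0.892]
 [ 0.     0.     0.     1.   ]]
bar_mid 0.81 302.9 153.4 1.670752 [ 0.681 -0.012  0.349]
knob_grip 0.51 321.9 234.7 1.6455219 [ 0.606 -0.132  0.123]
s_hook 0.6 228.7 204.1 1.813961 [0.581 0.233 0.149]
upper_curl 0.63 229.7 194.6 2.0547001 [0.758 0.389 0.084]
lower_curl 0.6 228.0 217.7 1.8318114 [0.575 0.235 0.098]
hook_stand 0.89 233.8 241.9 1.8494425 [0.568 0.21  0.012]
hook_stand 0.25 324.0 233.6 1.6463829 [ 0.612 -0.136  0.125]
weight 0.65 385.4 303.1 1.4846356 [ 0.522 -0.398  0.017]
stirrup_bar 0.72 391.8 241.2 1.857792 [ 0.904 -0.239 -0.004]
gauge 0.89 298.9 250.6 1.7864645 [ 0.647 -0.015  0.01 ]
gauge 0.73 231.3 203.8 2.068157 [0.758 0.384 0.045]
objective 0.59 167.3 248.0 1.8273927 [0.41  0.38  0.009]
canister 0.47 181.2 237.8 1.8856603 [0.485 0.388 0.013]
dropper 0.63 416.6 282.7 0.0 [-0.636 -0.903  0.892]
dropper 0.51 392.5 239.8 1.4134132 [ 0.538 -0.398  0.214]
carrier 0.68 179.7 2
[... 1290 characters left out ...]
 0.119,  0.005,  0.016, -0.043, -0.009]), 'joint_efforts': array([  0.   , -44.833, -23.146,  -0.   ,   0.001,  -0.   ]), 'position': array([0.231, 0.499, 0.231]), 'tool_rot': array([[-0.907,  0.42 ,  0.   ],
       [ 0.42 ,  0.907,  0.   ],
       [-0.   ,  0.   , -1.   ]]), 'ft_force': array([-0.163, -0.424,  0.031]), 'wrist_torque': array([-0.038,  0.028,  0.026]), 'gripper_force': 0.0, 'grip_width': 0.08519399856390489}
{'vertical_fov': 65.70646984690485, 'cx': 285.4750088202293, 'cy': 211.83091519322352, 'tool_from_camera': array([[ 0.   ,  0.962,  0.273,  0.07 ],
       [ 1.   , -0.   , -0.001, -0.   ],
       [-0.001,  0.273, -0.962, -0.143],
       [ 0.   ,  0.   ,  0.   ,  1.   ]])}
```

```bash
python3 - <<'E'
import cv2
a=cv2.imread('pics/scene0.png');
cv2.imwrite('pics/a.png',cv2.resize(a[110:340,130:440],(800,594),interpolation=cv2.INTER_CUBIC))
a=cv2.imread('pics/top0.png');
cv2.imwrite('pics/b.png',cv2.resize(a[90:290,150:430],(800,571),interpolation=cv2.INTER_CUBIC))
E
```

```text
(no output)
```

View pics/a.png

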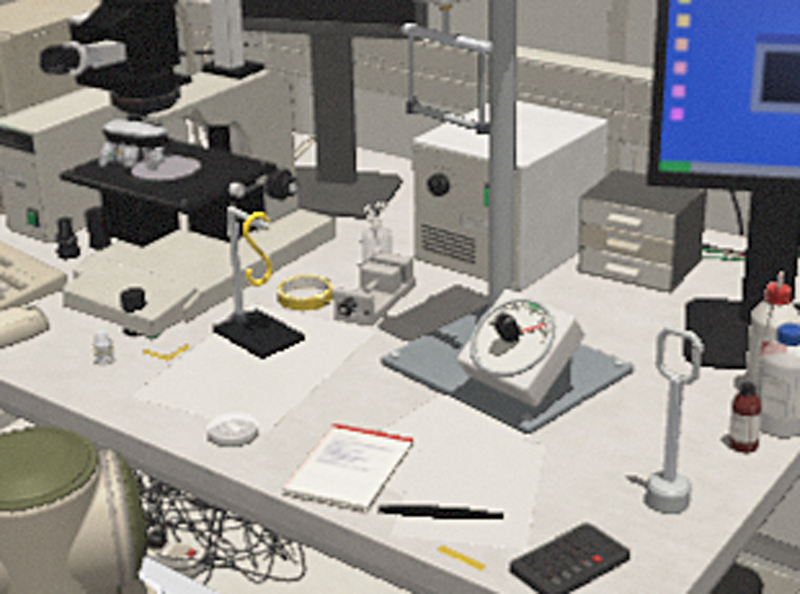

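View pics/b.png

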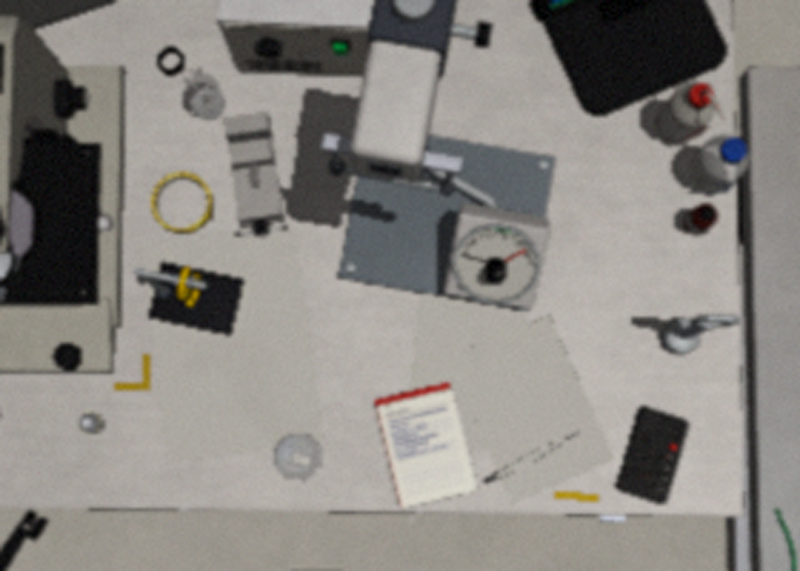

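The scene shows the hook on its stand at about (230,205), dial at (322,235), load bar at (303,153) and weight at (390,300). In the top view the gauge plate is yawed about -9°, and the stand about -11° with its post to the left. Next I'll take exact fits from the depth images.

```bash
cat > m1.py <<'E'
from h import *
np.set_printoptions(precision=4,suppress=True)
R={}
for n in('top','scene'):
    z=np.load(n+'0.npz'); R[n]=(z['im'],z['D'],cloud(n,z['D']))
def rect(P):
    (c,wh,a)=cv2.minAreaRect((P[:,:2]*1000).astype(np.float32)); return np.array(c)/1000,wh,a
im,D,C=R['top']
def sel(lo,hi,x,y,C=C,D=D):
    return (D>0)&(C[...,2]>lo)&(C[...,2]<hi)&(C[...,0]>x[0])&(C[...,0]<x[1])&(C[...,1]>y[0])&(C[...,1]<y[1])
# ground offset
g=sel(-.02,.02,(.42,.5),(-.1,.0)); print('ground z top',np.median(C[g][:,2]))
im2,D2,C2=R['scene']; g=sel(-.02,.02,(.42,.5),(-.1,0),C2,D2); print('ground z scene',np.median(C2[g][:,2]))
# stand foot: dark
dark=im.max(-1)<70
m=sel(-.01,.03,(.5,.68),(.15,.33))&dark; m=cv2.morphologyEx(m.astype('u1'),cv2.MORPH_OPEN,np.ones((3,3)))>0
print('foot',m.sum(),rect(C[m]))
# plate: bluish grey
i=im.astype(int); m=sel(0,.03,(.5,.8),(-.3,.15))&(i[...,2]-i[...,0]>8)&(i.mean(-1)<170)
m=cv2.morphologyEx(m.astype('u1'),cv2.MORPH_OPEN,np.ones((3,3)))>0
print('plate',m.sum(),rect(C[m]))
# head top
m=sel(.48,.62,(.5,.9),(-.15,.15)); print('head',m.sum(),rect(C[m]),np.median(C[m][:,2]))
# bar in both views
for n in R:
    I,DD,CC=R[n]; m=(DD>0)&(CC[...,2]>.33)&(CC[...,2]<.365)&(CC[...,0]>.55)&(CC[...,0]<.75)&(abs(CC[...,1]+.015)<.08)
    P=CC[m]; 
    if len(P)>5:
        l=cv2.fitLine(P[:,:2].astype('f4'),cv2.DIST_HUBER,0,.01,.01).ravel(); print(n,'bar',len(P),P.mean(0),P.min(0),P.max(0),np.degrees(np.arctan2(l[1],l[0])))
# dial face
for n in R:
    I,DD,CC=R[n]; m=(DD>0)&(CC[...,2]>.05)&(CC[...,2]<.135)&(CC[...,0]>.52)&(CC[...,0]<.70)&(CC[...,1]>-.22)&(CC[...,1]<-.08)&(I.min(-1)>120)
    P=CC[m]; 
    for k in range(6):
        c=P.mean(0); nn=np.linalg.svd(P-c,full_matrices=False)[2][2]; nn*=np.sign(nn[2]); d=(P-c)@nn; P=P[abs(d)<max(.002,.03/2**k)]
    print(n,'dial',len(P),c,nn,'tilt',np.degrees(np.arccos(nn[2])),'yaw',np.degrees(np.arctan2(-nn[1],-nn[0])))
# weight stirrup
for n in R:
    I,DD,CC=R[n]
    for lo,hi in((.01,.04),(.06,.14),(.165,.235),(.205,.235)):
        m=(DD>0)&(CC[...,2]>lo)&(CC[...,2]<hi)&(abs(CC[...,0]-.525)<.07)&(abs(CC[...,1]+.39)<.07)
        P=CC[m]
        if len(P)>3:
            l=cv2.fitLine(P[:,:2].astype('f4'),cv2.DIST_HUBER,0,.01,.01).ravel(); print(n,'w',lo,len(P),P.mean(0),P.min(0),P.max(0),np.degrees(np.arctan2(l[1],l[0])))
# hook & peg
for n in R:
    I,DD,CC=R[n]; J=I.astype(int); m=(DD>0)&(J[...,0]-J[...,2]>70)&(abs(CC[...,0]-.58)<.08)&(abs(CC[...,1]-.235)<.06)&(CC[...,2]>.05)&(CC[...,2]<.25)
    P=CC[m]; print(n,'hook',len(P),P.mean(0),P.min(0),P.max(0))
E
python3 m1.py
```

```text
ground z top 0.0072296757233552
ground z scene 0.008865403298870478
foot 403 (array([0.5891, 0.2457]), (111.35768127441406, 73.82980346679688), 77.71405029296875)
plate 1125 (array([ 0.6979, -0.0896]), (167.8198699951172, 284.8285827636719), 14.416398048400879)
head 2080 (array([ 0.7268, -0.0401]), (110.5317611694336, 181.28640747070312), 79.60212707519531) 0.572529259537165
top bar 129 [ 0.676  -0.0179  0.3496] [ 0.6608 -0.0816  0.3402] [0.694  0.0528 0.3625] 81.2268
scene bar 157 [ 0.6744 -0.016   0.348 ] [ 0.6572 -0.08    0.3372] [0.6948 0.0533 0.3647] 80.361565
top dial 242 [ 0.6314 -0.1507  0.1033] [-0.5562  0.0745  0.8277] tilt 34.13945465882134 yaw -7.631060729996234
scene dial 328 [ 0.6243 -0.1486  0.0985] [-0.5748  0.0663  0.8156] tilt 35.35115071527095 yaw -6.581558416225836
top w 0.01 115 [ 0.5426 -0.3935  0.0265] [ 0.4871 -0.441   0.0102] [ 0.5897 -0.3431  0.0381] 51.27843
top w 0.06 20 [ 0.5435 -0.3947  0.1009] [ 0.5391 -0.4011  0.0701] [ 0.5507 -0.3908  0.1304] 34.302742
top w 0.165 56 [ 0.5454 -0.396   0.2061] [ 0.5413 -0.4213  0.1653] [ 0.5504 -0.3731  0.2225] 87.36487
top w 0.205 40 [ 0.546  -0.3952  0.2159] [ 0.5421 -0.4213  0.2069] [ 0.5504 -0.3738  0.2225] 89.15536
scene w 0.01 194 [ 0.5346 -0.3999  0.025 ] [ 0.5177 -0.4198  0.0102] [ 0.5615 -0.3753  0.0396] -65.02909
scene w 0.06 133 [ 0.5421 -0.3971  0.1012] [ 0.5353 -0.4026  0.0611] [ 0.5528 -0.3881  0.1394] -52.3603
scene w 0.165 135 [ 0.5429 -0.3972  0.1968] [ 0.5342 -0.4222  0.165 ] [ 0.5483 -0.3702  0.2223] 89.26007
scene w 0.205 54 [ 0.5434 -0.3982  0.2142] [ 0.536  -0.421   0.2054] [ 0.5481 -0.3749  0.2223] -89.09538
top hook 49 [0.5829 0.2334 0.1569] [0.567  0.2261 0.088 ] [0.6048 0.2407 0.197 ]
scene hook 88 [0.583  0.2351 0.1374] [0.5612 0.2269 0.0854] [0.6085 0.2446 0.1918]
```

```bash
cat >> h.py <<'E'
from scipy.spatial.transform import Rotation as Rn
np.set_printoptions(precision=4,suppress=True)
def tool(yaw,pitch,flip=False,roll=0):
    """tool z: heading yaw, pitch deg below horizontal; tool y horizontal (+left, x down/back); flip = half turn"""
    y,p=np.radians([yaw,pitch])
    z=np.array([np.cos(y)*np.cos(p),np.sin(y)*np.cos(p),-np.sin(p)]); yy=np.array([-np.sin(y),np.cos(y),0])
    R=np.c_[np.cross(yy,z),yy,z]
    return R@Rn.from_euler('z',roll+(180 if flip else 0),degrees=True).as_matrix()
def rows(P0,R0,P1,R1,n):
    w=Rn.from_matrix(R0.T@R1).as_rotvec()/n
    w=np.round(w,4); S=np.zeros((3,3)); Q=np.eye(3); r=Rn.from_rotvec(w).as_matrix()
    for k in range(n): S+=Q; Q=Q@r
    dp=np.round(np.linalg.solve(S,R0.T@(P1-P0))*100,3)
    P,R=P0.copy(),R0.copy(); path=[]
    for k in range(n): P=P+R@dp/100; R=R@r; path.append(P)
    print(n,'rows dp',dp.tolist(),'turn',w.tolist(),'| end',P,'mid',path[n//2], 'OVER' if abs(dp).max()>4.17 or np.linalg.norm(dp)>4.17 or np.linalg.norm(w)>.125 else '')
    return P,R
E
cat > m2.py <<'E'
from h import *
yaw=-9.; 
gx=np.array([np.cos(np.radians(yaw)),np.sin(np.radians(yaw)),0]); kz=np.array([0,0,1])*np.cos(np.radians(35))-gx*np.sin(np.radians(35))
marks={'bar_mid':((302.9,153.4),(287.3,151.4)),'knob_grip':((321.9,234.7),(324.4,182.2)),'upper_curl':((229.7,194.6),(212.4,187)),'lower_curl':((228,217.7),(218.7,191.8)),'stirrup_bar':((391.8,241.2),(402.4,198.8)),'s_hook':((228.7,204.1),(216.9,193))}
for q,(a,b) in marks.items():
    p=tri([ray('scene',*a),ray('top',*b)]); print(q,p,'resid',proj('scene',p)-np.array(a),proj('top',p)-np.array(b))
c=np.array([.6278,-.15,.1005])
for n in('scene','top'):
    z=np.load(n+'0.npz'); C=cloud(n,z['D']); h=(C-c)@kz; I=z['im']
    m=(z['D']>0)&(h>.012)&(h<.05)&(np.linalg.norm(C-c,axis=-1)<.08)&(I.max(-1)<80); 
    P=C[m]; print(n,m.sum(),P.mean(0),np.sort(h[m])[-5:], 'top', C[m&(h>.024)].mean(0),h[m&(h>.024)].mean())
s=observe()
K=np.array([.614,-.142,.125])
R1=tool(yaw,55,flip=True); rows(s['position'],s['tool_rot'],K+kz*.08,R1,24)
R2=tool(yaw,55,flip=True,roll=-30); rows(s['position'],s['tool_rot'],K+kz*.08,R2,24)
E
python3 m2.py
```

```text
bar_mid [ 0.6783 -0.0147  0.35  ] resid [ 0.2299 -0.038 ] [-0.1937  0.1468]
knob_grip [ 0.6147 -0.1399  0.1238] resid [ 3.5404 -0.6367] [-2.5549  1.9183]
upper_curl [0.5928 0.2382 0.1788] resid [-0.5096  0.021 ] [ 0.3937 -0.3348]
lower_curl [0.5829 0.2348 0.0951] resid [ 1.6656 -0.0898] [-1.2253  1.0656]
stirrup_bar [ 0.5515 -0.3976  0.2054] resid [ 2.3159 -0.5667] [-1.6695  1.0222]
s_hook [0.5749 0.2275 0.1522] resid [-0.0867  0.0038] [ 0.0654 -0.0561]
scene 65 [ 0.6066 -0.1467  0.1201] [0.0377 0.038  0.0388 0.0394 0.0401] top [ 0.6049 -0.1445  0.1244] 0.03302864798259924
top 56 [ 0.6133 -0.1437  0.1279] [0.038  0.038  0.0405 0.0407 0.0429] top [ 0.6101 -0.1433  0.1297] 0.034521222001688265
24 rows dp [-3.294, 2.692, -0.313] turn [-0.036, 0.005, 0.1143] | end [ 0.5687 -0.1348  0.1906] mid [0.6802 0.2788 0.2788] OVER
24 rows dp [-3.406, 1.58, -0.033] turn [-0.0319, -0.004, 0.0938] | end [ 0.5686 -0.1348  0.1906] mid [0.616  0.2522 0.2505]
```

```bash
cat > m3.py <<'E'
from h import *
s=observe(); yaw=-9.; gx=np.array([np.cos(np.radians(yaw)),np.sin(np.radians(yaw)),0]); kz=np.array([0,0,1])*np.cos(np.radians(35))-gx*np.sin(np.radians(35))
K=np.array([.612,-.143,.123])
P,R=rows(s['position'],s['tool_rot'],K+kz*.11,s['tool_rot'],20)
rows(P,R,P,tool(yaw,55,flip=True,roll=0),24)
rows(P,R,P,tool(yaw,55,flip=True,roll=-20),20)
E
python3 m3.py
```

```text
20 rows dp [-2.774, -2.199, 0.091] turn [0.0, 0.0, 0.0] | end [ 0.5497 -0.1332  0.2131] mid [0.4064 0.1513 0.2213] 
24 rows dp [0.0, -0.0, 0.0] turn [-0.036, 0.005, 0.1143] | end [ 0.5497 -0.1332  0.2131] mid [ 0.5497 -0.1332  0.2131] 
20 rows dp [0.0, -0.0, 0.0] turn [-0.04, -0.0014, 0.1208] | end [ 0.5497 -0.1332  0.2131] mid [ 0.5497 -0.1332  0.2131] OVER
```

Emit:
move_arm(
  jaw=[5,5,5,5,5,5,5,5,5,5],
  dp=[
    [-2.774,-2.199,0.091],
    [-2.774,-2.199,0.091],
    [-2.774,-2.199,0.091],
    [-2.774,-2.199,0.091],
    [-2.774,-2.199,0.091],
    [-2.774,-2.199,0.091],
    [-2.774,-2.199,0.091],
    [-2.774,-2.199,0.091],
    [-2.774,-2.199,0.091],
    [-2.774,-2.199,0.091],
  ],
  turn=[
    [0,0,0],
    [0,0,0],
    [0,0,0],
    [0,0,0],
    [0,0,0],
    [0,0,0],
    [0,0,0],
    [0,0,0],
    [0,0,0],
    [0,0,0],
  ],
  force=20,
)

```text
time_s: 2.23
position: [0.3909, 0.1813, 0.2224]
tool_rot: [[-0.907, 0.42, 0.001], [0.42, 0.907, 0.0], [-0.0, 0.0, -1.0]]
ft_force: [0.9, 0.8, -0.3]
grip_width: 0.0499
gripper_force: 0.0
```

Emit:
move_arm(
  jaw=[5,5,5,5,5,5,5,5,5,5],
  dp=[
    [-2.774,-2.199,0.091],
    [-2.774,-2.199,0.091],
    [-2.774,-2.199,0.091],
    [-2.774,-2.199,0.091],
    [-2.774,-2.199,0.091],
    [-2.774,-2.199,0.091],
    [-2.774,-2.199,0.091],
    [-2.774,-2.199,0.091],
    [-2.774,-2.199,0.091],
    [-2.774,-2.199,0.091],
  ],
  turn=[
    [0,0,0],
    [0,0,0],
    [0,0,0],
    [0,0,0],
    [0,0,0],
    [0,0,0],
    [0,0,0],
    [0,0,0],
    [0,0,0],
    [0,0,0],
  ],
)

```text
time_s: 3.07
position: [0.5502, -0.135, 0.2131]
tool_rot: [[-0.907, 0.421, 0.0], [0.421, 0.907, 0.0], [-0.0, 0.0, -1.0]]
ft_force: [0.7, 0.7, 0.3]
grip_width: 0.0501
gripper_force: 0.0
```

Emit:
move_arm(
  jaw=[5,5,5,5,5,5,5,5,5,5,5,5],
  dp=[
    [0,0,0],
    [0,0,0],
    [0,0,0],
    [0,0,0],
    [0,0,0],
    [0,0,0],
    [0,0,0],
    [0,0,0],
    [0,0,0],
    [0,0,0],
    [0,0,0],
    [0,0,0],
  ],
  turn=[
    [-0.036,0.005,0.1143],
    [-0.036,0.005,0.1143],
    [-0.036,0.005,0.1143],
    [-0.036,0.005,0.1143],
    [-0.036,0.005,0.1143],
    [-0.036,0.005,0.1143],
    [-0.036,0.005,0.1143],
    [-0.036,0.005,0.1143],
    [-0.036,0.005,0.1143],
    [-0.036,0.005,0.1143],
    [-0.036,0.005,0.1143],
    [-0.036,0.005,0.1143],
  ],
)

```text
time_s: 4.07
position: [0.5497, -0.1335, 0.2131]
tool_rot: [[0.208, 0.921, 0.329], [0.934, -0.287, 0.214], [0.292, 0.263, -0.92]]
ft_force: [0.9, -0.0, -0.5]
grip_width: 0.0498
gripper_force: 0.0
```

Emit:
move_arm(
  jaw=[5,5,5,5,5,5,5,5,5,5,5,5],
  dp=[
    [0,0,0],
    [0,0,0],
    [0,0,0],
    [0,0,0],
    [0,0,0],
    [0,0,0],
    [0,0,0],
    [0,0,0],
    [0,0,0],
    [0,0,0],
    [0,0,0],
    [0,0,0],
  ],
  turn=[
    [-0.036,0.005,0.1143],
    [-0.036,0.005,0.1143],
    [-0.036,0.005,0.1143],
    [-0.036,0.005,0.1143],
    [-0.036,0.005,0.1143],
    [-0.036,0.005,0.1143],
    [-0.036,0.005,0.1143],
    [-0.036,0.005,0.1143],
    [-0.036,0.005,0.1143],
    [-0.036,0.005,0.1143],
    [-0.036,0.005,0.1143],
    [-0.036,0.005,0.1143],
  ],
)

```text
time_s: 5.07
position: [0.5496, -0.1333, 0.2133]
tool_rot: [[0.808, -0.163, 0.566], [-0.135, -0.987, -0.092], [0.574, -0.002, -0.819]]
ft_force: [-0.5, 0.2, 0.2]
grip_width: 0.05
gripper_force: 0.0
```

```bash
cat >> h.py <<'E'
def wray(u,v,s):
    c=cams.calibration('wrist'); f=210/np.tan(np.radians(c['vertical_fov'])/2); T=np.array(c['tool_from_camera'])
    x,y=(u-c['cx'])/f,(v-c['cy'])/f; r=np.hypot(x,y); k=np.sin(r)/r if r>1e-9 else 1
    d=np.array([x*k,-y*k,-np.cos(r)])
    R=s['tool_rot']; return s['position']+R@T[:3,3], R@T[:3,:3]@d
def wcloud(D,s):
    c=cams.calibration('wrist'); f=210/np.tan(np.radians(c['vertical_fov'])/2); T=np.array(c['tool_from_camera'])
    v,u=np.mgrid[:420,:560]; x,y=(u-c['cx'])/f,(v-c['cy'])/f; r=np.hypot(x,y)+1e-9; k=np.tan(r)/r
    P=np.stack([x*k,-y*k,-np.ones_like(x)],-1)*D[...,None]
    return (P@T[:3,:3].T+T[:3,3])@s['tool_rot'].T+s['position']
def wshot(name,queries=()):
    s=observe(); im,D=cams.get_image('wrist'); np.savez(name+'.npz',im=im,D=D,pos=s['position'],rot=s['tool_rot']); cv2.imwrite(f'pics/{name}.png',im[...,::-1])
    C=wcloud(D,s)
    for q in queries:
        for x in cams.mark_of('wrist',q)[:2]:
            u,v=x['location'][0]*560,x['location'][1]*420; print(q,round(x['p'],2),round(u,1),round(v,1),D[min(int(v),419),min(int(u),559)],C[min(int(v),419),min(int(u),559)])
    return s,im,D,C
E
python3 - <<'E'
from h import *
s,im,D,C=wshot('w1',['knob_grip'])
print(s['time_s'],s['q'],s['position'],s['tool_rot'])
E
```

```text
knob_grip 0.63 284.8 210.4 0.2551494 [ 0.6086 -0.1415  0.1299]
5.0667 [-31.4984  12.6237 100.0081  21.5265  36.3718  54.0213] [ 0.5496 -0.1333  0.2133] [[ 0.8079 -0.1629  0.5664]
 [-0.1345 -0.9866 -0.0918]
 [ 0.5738 -0.002  -0.819 ]]
```

View pics/w1.png

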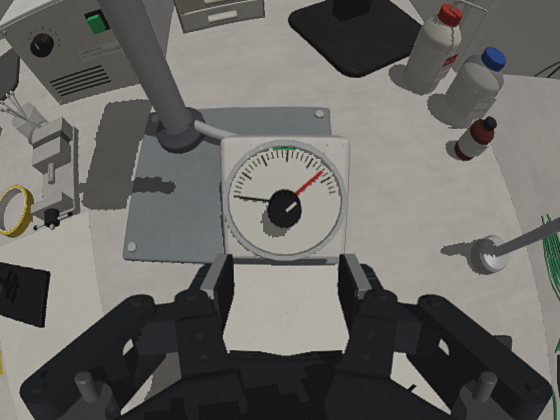

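The wrist view shows the knob at (285,208), the black needle pointing left (zero) and the red pointer up-right to (322,173), so about 2.2 rad. I'll fit the dial and knob from this depth.

```bash
cat > m4.py <<'E'
from h import *
z=np.load('w1.npz'); s=dict(position=z['pos'],tool_rot=z['rot']); C=wcloud(z['D'],s); I=z['im'].astype(int)
v,u=np.mgrid[:420,:560]; rr=np.hypot(u-287,v-200)
P=C[(rr<52)&(I.min(-1)>110)]
for k in range(6):
    c=P.mean(0); n=np.linalg.svd(P-c,full_matrices=False)[2][2]; n*=np.sign(n[2]); d=(P-c)@n; P=P[abs(d)<max(.0015,.02/2**k)]
print('dial',c,n,len(P),np.degrees(np.arccos(n[2])),np.degrees(np.arctan2(-n[1],-n[0])))
h=(C-c)@n
m=(np.hypot(u-285,v-208)<22)&(h>.028)&(h<.045); T=C[m]; print('knob top',m.sum(),T.mean(0),np.median(h[m]))
e1=np.cross([0,0,1.],n);e1/=np.linalg.norm(e1);e2=np.cross(n,e1); q=np.c_[(T-c)@e1,(T-c)@e2].astype('f4')
(cx,cy),r=cv2.minEnclosingCircle(q); print('circ',cx,cy,r); A=c+e1*cx+e2*cy; print('axis foot',A,'grip',A+n*.028)
m2=(np.hypot(u-290,v-200)<80)&(abs(h)<.004); q=np.c_[(C[m2]-c)@e1,(C[m2]-c)@e2].astype('f4'); bx=cv2.minAreaRect(q*1000);print('house',bx, c+e1*bx[0][0]/1000+e2*bx[0][1]/1000)
# plate
m=(abs(C[...,2]-.014)<.008)&(I[...,2]-I[...,0]>8)&(I.mean(-1)<170)&(u>100)&(u<350)&(v>90)&(v<270)
bx=cv2.minAreaRect((C[m][:,:2]*1000).astype('f4'));print('plate',m.sum(),bx)
yaw=-9.; gx=np.array([np.cos(np.radians(yaw)),np.sin(np.radians(yaw)),0]); kz=np.array([0,0,1])*np.cos(np.radians(35))-gx*np.sin(np.radians(35))
print('kz',kz)
o=observe(); K=A+n*.028; rows(o['position'],o['tool_rot'],K-kz*.019,tool(yaw,55,flip=True),12)
E
python3 m4.py
```

```text
dial [ 0.627  -0.1482  0.102 ] [-0.5669  0.0958  0.8182] 6270 35.09838974296117 -9.591998409763113
knob top 912 [ 0.6086 -0.1415  0.129 ] 0.03334513039477083
circ -0.003330690087750554 -0.0011039657983928919 0.014092378318309784
axis foot [ 0.6267 -0.1448  0.1013] grip [ 0.6108 -0.1421  0.1242]
house ((-3.536418914794922, -1.1805610656738281), (113.38552856445312, 113.38846588134766), 0.2199995070695877) [ 0.6266 -0.1446  0.1013]
plate 5 ((654.93603515625, -52.87571716308594), (262.5890808105469, 175.6099395751953), 29.157957077026367)
kz [-0.5665  0.0897  0.8192]
12 rows dp [-0.002, 0.0, 1.062] turn [0.0, 0.0001, -0.0001] | end [ 0.6216 -0.1438  0.1086] mid [ 0.5916 -0.139   0.1522]
```

Emit:
move_arm(
  jaw=[5,5,5,5,5,5,5,5,5,5,5,5],
  dp=[
    [0,0,1.06],
    [0,0,1.06],
    [0,0,1.06],
    [0,0,1.06],
    [0,0,1.06],
    [0,0,1.06],
    [0,0,1.06],
    [0,0,1.06],
    [0,0,1.06],
    [0,0,1.06],
    [0,0,1.06],
    [0,0,1.06],
  ],
  turn=[
    [0,0,0],
    [0,0,0],
    [0,0,0],
    [0,0,0],
    [0,0,0],
    [0,0,0],
    [0,0,0],
    [0,0,0],
    [0,0,0],
    [0,0,0],
    [0,0,0],
    [0,0,0],
  ],
)

```text
time_s: 6.17
position: [0.6223, -0.1448, 0.108]
tool_rot: [[0.809, -0.157, 0.566], [-0.129, -0.988, -0.09], [0.573, 0.0, -0.819]]
ft_force: [-0.3, -0.0, 0.8]
grip_width: 0.0501
gripper_force: 0.0
```

Emit:
move_arm(
  jaw=[2,2,2,2,2,2],
  dp=[
    [0,0,0],
    [0,0,0],
    [0,0,0],
    [0,0,0],
    [0,0,0],
    [0,0,0],
  ],
  turn=[
    [0,0,0],
    [0,0,0],
    [0,0,0],
    [0,0,0],
    [0,0,0],
    [0,0,0],
  ],
  force=20,
)

```text
time_s: 6.67
position: [0.6216, -0.1439, 0.1086]
tool_rot: [[0.81, -0.157, 0.565], [-0.129, -0.988, -0.089], [0.572, -0.001, -0.82]]
ft_force: [7.4, 2.2, -8.1]
grip_width: 0.0254
gripper_force: 21.2
```

Emit:
move_arm(
  jaw=[2,2,2,2,2,2,2,2,2,2],
  dp=[
    [0,0,0],
    [0,0,0],
    [0,0,0],
    [0,0,0],
    [0,0,0],
    [0,0,0],
    [0,0,0],
    [0,0,0],
    [0,0,0],
    [0,0,0],
  ],
  turn=[
    [0,0,-0.12],
    [0,0,-0.12],
    [0,0,-0.12],
    [0,0,-0.12],
    [0,0,-0.12],
    [0,0,-0.12],
    [0,0,-0.12],
    [0,0,-0.12],
    [0,0,-0.12],
    [0,0,-0.12],
  ],
)

```text
time_s: 7.5
position: [0.6215, -0.1435, 0.1084]
tool_rot: [[0.435, 0.701, 0.565], [0.877, -0.473, -0.088], [0.205, 0.534, -0.82]]
ft_force: [6.7, 3.5, -8.2]
grip_width: 0.0253
gripper_force: 21.3
```

Emit:
move_arm(
  jaw=[2,2,2,2,2,2,2,2,2],
  dp=[
    [0,0,0],
    [0,0,0],
    [0,0,0],
    [0,0,0],
    [0,0,0],
    [0,0,0],
    [0,0,0],
    [0,0,0],
    [0,0,0],
  ],
  turn=[
    [0,0,-0.12],
    [0,0,-0.12],
    [0,0,-0.12],
    [0,0,-0.12],
    [0,0,-0.12],
    [0,0,-0.12],
    [0,0,-0.12],
    [0,0,-0.12],
    [0,0,-0.12],
  ],
)

```text
time_s: 8.25
position: [0.6212, -0.1435, 0.1082]
tool_rot: [[-0.414, 0.714, 0.564], [0.83, 0.55, -0.088], [-0.373, 0.432, -0.821]]
ft_force: [5.8, 3.6, -8.4]
grip_width: 0.0251
gripper_force: 21.4
```

```bash
python3 - <<'E'
from h import *
s,im,D,C=wshot('w2')
print(s['time_s'],s['q'],s['wrist_torque'],s['ft_force'])
a=im[100:340,160:440]; cv2.imwrite('pics/w2c.png',cv2.resize(a[...,::-1],None,fx=2,fy=2))
E
```

```text
8.25 [-28.1019  27.6581  97.5223  27.6059  23.9887 -82.3524] [0.6099 0.2809 0.3894] [ 5.7892  3.6133 -8.427 ]
```

View pics/w2c.png

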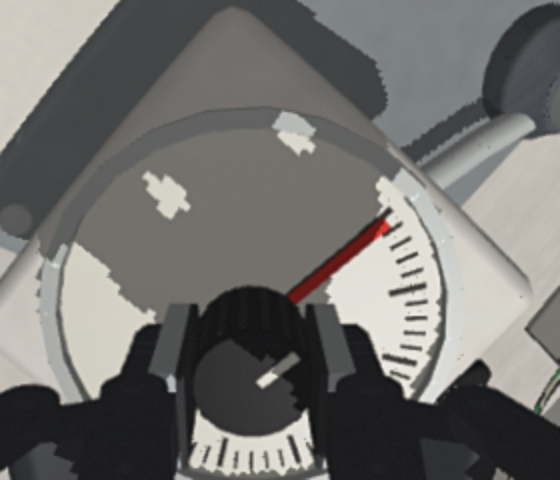

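The red pointer now lies almost on the black needle, at the scale's beginning near (390,220). I'll turn slightly further into the stop.

Emit:
move_arm(
  jaw=[2,2,2,2,2,2],
  dp=[
    [0,0,0],
    [0,0,0],
    [0,0,0],
    [0,0,0],
    [0,0,0],
    [0,0,0],
  ],
  turn=[
    [0,0,-0.06],
    [0,0,-0.05],
    [0,0,-0.05],
    [0,0,-0.04],
    [0,0,0],
    [0,0,0],
  ],
)

```text
time_s: 8.8
position: [0.6216, -0.1444, 0.109]
tool_rot: [[-0.542, 0.622, 0.566], [0.709, 0.699, -0.09], [-0.451, 0.353, -0.82]]
ft_force: [3.1, 2.7, -4.7]
grip_width: 0.0251
gripper_force: 21.5
```

```bash
python3 - <<'E'
from h import *
s=observe()
print(s['time_s'],s['q'],s['wrist_torque'],s['ft_force'])
E
```

```text
8.8 [-28.1374  27.6266  97.4664  27.5917  23.9239 -93.4062] [0.4286 0.1191 0.2369] [ 3.1039  2.7082 -4.7006]
```

Emit:
move_arm(
  jaw=[5,5,5,5,5,5,5,5,5,5,5,5],
  dp=[
    [0,0,0],
    [0,0,0],
    [0,0,0],
    [0,0,-1],
    [0,0,-1.2],
    [0,0,-1.2],
    [0,0,-1.2],
    [0,0,-1.2],
    [0,0,-1.2],
    [0,0,-1.2],
    [0,0,-1.2],
    [0,0,-1.2],
  ],
  turn=[
    [0,0,0],
    [0,0,0],
    [0,0,0],
    [0,0,0],
    [0,0,0],
    [0,0,0],
    [0,0,0],
    [0,0,-0.125],
    [0,0,-0.125],
    [0,0,-0.125],
    [0,0,-0.125],
    [0,0,-0.125],
  ],
)

```text
time_s: 9.8
position: [0.5608, -0.135, 0.1974]
tool_rot: [[-0.804, 0.182, 0.567], [0.159, 0.983, -0.091], [-0.574, 0.017, -0.819]]
ft_force: [0.1, 1.0, -0.4]
grip_width: 0.05
gripper_force: 0.0
```

```bash
cat > m5.py <<'E'
from h import *
s,im,D,C=wshot('w3')
print(s['time_s'],s['q'])
a=im[90:330,160:440]; cv2.imwrite('pics/w3c.png',cv2.resize(a[...,::-1],None,fx=1.6,fy=1.6))
L=np.array([.567,.238,.108])
for p in(40,45):
    R1=tool(-12,p); P1=L+R1[:,2]*(.019-.12)
    rows(s['position'],s['tool_rot'],P1,R1,14)
E
python3 m5.py
```

```text
9.8 [ -30.9281   14.9091   99.9416   22.3349   34.1487 -125.2442]
14 rows dp [0.897, 2.629, -0.541] turn [0.0022, -0.0187, 0.0006] | end [0.4913 0.2541 0.1729] mid [0.5189 0.0873 0.1887] 
14 rows dp [0.855, 2.629, -0.511] turn [0.0021, -0.0125, 0.0007] | end [0.4971 0.2529 0.1794] mid [0.5227 0.0866 0.1908]
```

View pics/w3c.png

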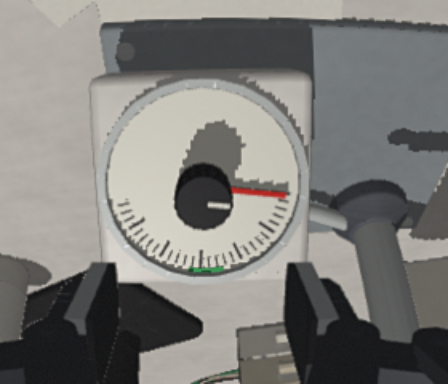

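The red pointer now covers the needle at the zero end ((290,195) in the inverted crop), so it has been reset. Moving to the hook's stand.

Emit:
move_arm(
  jaw=[4,4,4,4,4,4,4,4,4,4,4,4],
  dp=[
    [1.046,3.067,-0.631],
    [1.046,3.067,-0.631],
    [1.046,3.067,-0.631],
    [1.046,3.067,-0.631],
    [1.046,3.067,-0.631],
    [1.046,3.067,-0.631],
    [1.046,3.067,-0.631],
    [1.046,3.067,-0.631],
    [1.046,3.067,-0.631],
    [1.046,3.067,-0.631],
    [1.046,3.067,-0.631],
    [1.046,3.067,-0.631],
  ],
  turn=[
    [0.0026,-0.0218,0.0007],
    [0.0026,-0.0218,0.0007],
    [0.0026,-0.0218,0.0007],
    [0.0026,-0.0218,0.0007],
    [0.0026,-0.0218,0.0007],
    [0.0026,-0.0218,0.0007],
    [0.0026,-0.0218,0.0007],
    [0.0026,-0.0218,0.0007],
    [0.0026,-0.0218,0.0007],
    [0.0026,-0.0218,0.0007],
    [0.0026,-0.0218,0.0007],
    [0.0026,-0.0218,0.0007],
  ],
)

```text
time_s: 10.85
position: [0.5081, 0.1612, 0.1796]
tool_rot: [[-0.684, 0.218, 0.696], [0.154, 0.976, -0.155], [-0.713, 0.001, -0.701]]
ft_force: [0.2, -0.2, -0.2]
grip_width: 0.0401
gripper_force: 0.0
```

Emit:
move_arm(
  jaw=[4,4,4],
  dp=[
    [0,0,0],
    [0,0,0],
    [0,0,0],
  ],
  turn=[
    [0,0,0],
    [0,0,0],
    [0,0,0],
  ],
)

```text
time_s: 11.1
position: [0.5081, 0.1606, 0.1789]
tool_rot: [[-0.687, 0.215, 0.694], [0.15, 0.977, -0.154], [-0.711, -0.001, -0.703]]
ft_force: [0.3, -0.6, 1.0]
grip_width: 0.0398
gripper_force: 0.0
```

```bash
cat > m6.py <<'E'
from h import *
s,im,D,C=wshot('w4',['lower_curl','upper_curl','s_hook'])
print(s['time_s'],s['q'],s['position'],s['tool_rot'][:,2])
J=im.astype(int); m=(D>0)&(J[...,0]-J[...,2]>70)&(np.linalg.norm(C-[.585,.235,.138],axis=-1)<.08)
P=C[m]; print(m.sum(),P.mean(0),P.min(0),P.max(0))
for lo,hi in((.08,.1),(.1,.116),(.12,.15),(.16,.2)):
    Q=P[(P[:,2]>lo)&(P[:,2]<hi)]; print(lo,len(Q),Q.mean(0),Q.min(0),Q.max(0))
l=cv2.fitLine(P[:,:2].astype('f4'),cv2.DIST_HUBER,0,.01,.01).ravel(); print('yaw',np.degrees(np.arctan2(l[1],l[0])),l)
E
python3 m6.py
```

```text
lower_curl 0.59 400.6 204.5 0.42701623 [0.7551 0.2669 0.0153]
upper_curl 0.72 415.6 282.9 0.82197815 [1.2296 0.3621 0.0012]
upper_curl 0.44 60.5 257.3 0.32065716 [ 0.603  -0.1354  0.1234]
s_hook 0.8 404.5 244.2 0.22713464 [0.5851 0.2327 0.1418]
11.1 [ 13.5327  15.3212 110.3147 -57.4165  21.7185 -15.6797] [0.5081 0.1606 0.1789] [ 0.6942 -0.1536 -0.7032]
1410 [0.5808 0.236  0.1345] [0.5652 0.2272 0.0876] [0.6046 0.2431 0.1844]
0.08 264 [0.5865 0.2347 0.0947] [0.5679 0.2287 0.0876] [0.6034 0.2415 0.0999]
0.1 313 [0.5825 0.2359 0.1083] [0.5659 0.2285 0.1   ] [0.604  0.243  0.1158]
0.12 251 [0.5861 0.2345 0.1361] [0.576  0.2301 0.12  ] [0.6002 0.2393 0.1499]
0.16 445 [0.5737 0.2378 0.1718] [0.5652 0.2272 0.16  ] [0.6046 0.2431 0.1844]
yaw -12.534709 [ 0.9762 -0.217   0.5763  0.2367]
```

View pics/w4.png

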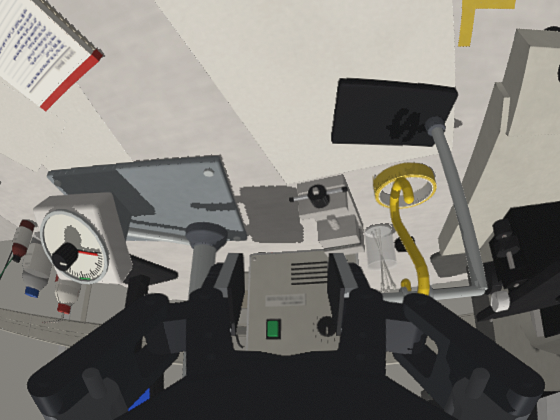

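```bash
cat > m7.py <<'E'
from h import *
s=observe()
L=np.array([.5674,.2387,.108]); R1=tool(-12.5,43)
P,R=rows(s['position'],s['tool_rot'],L+R1[:,2]*(.019-.08),R1,12)
E
python3 m7.py
```

```text
12 rows dp [0.198, 0.748, 0.145] turn [-0.0001, -0.0024, 0.0001] | end [0.5239 0.2483 0.1496] mid [0.5173 0.2115 0.1618]
```

Emit:
move_arm(
  jaw=[4,4,4,4,4,4,4,4,4,4,4,4],
  dp=[
    [0.198,0.748,0.145],
    [0.198,0.748,0.145],
    [0.198,0.748,0.145],
    [0.198,0.748,0.145],
    [0.198,0.748,0.145],
    [0.198,0.748,0.145],
    [0.198,0.748,0.145],
    [0.198,0.748,0.145],
    [0.198,0.748,0.145],
    [0.198,0.748,0.145],
    [0.198,0.748,0.145],
    [0.198,0.748,0.145],
  ],
  turn=[
    [0,-0.0024,0],
    [0,-0.0024,0],
    [0,-0.0024,0],
    [0,-0.0024,0],
    [0,-0.0024,0],
    [0,-0.0024,0],
    [0,-0.0024,0],
    [0,-0.0024,0],
    [0,-0.0024,0],
    [0,-0.0024,0],
    [0,-0.0024,0],
    [0,-0.0024,0],
  ],
)

```text
time_s: 12.3
position: [0.5236, 0.25, 0.1489]
tool_rot: [[-0.667, 0.214, 0.714], [0.145, 0.977, -0.158], [-0.731, -0.002, -0.683]]
ft_force: [0.9, -0.2, 0.5]
grip_width: 0.04
gripper_force: 0.0
```

```bash
cat > m8.py <<'E'
from h import *
s,im,D,C=wshot('w5',['lower_curl','upper_curl','s_hook'])
print(s['time_s'],s['q'],s['position'],s['tool_rot'])
J=im.astype(int); m=(D>0)&(J[...,0]-J[...,2]>70)&(np.linalg.norm(C-[.585,.235,.138],axis=-1)<.08)
P=C[m]; print(m.sum(),P.mean(0),P.min(0),P.max(0))
for lo,hi in((.08,.1),(.1,.116),(.12,.15),(.16,.2)):
    Q=P[(P[:,2]>lo)&(P[:,2]<hi)]
    if len(Q): print(lo,len(Q),Q.mean(0),Q.min(0),Q.max(0))
l=cv2.fitLine(P[:,:2].astype('f4'),cv2.DIST_HUBER,0,.01,.01).ravel(); print('yaw',np.degrees(np.arctan2(l[1],l[0])),l)
L=np.array([.5674,.2387,.108]); R1=tool(-12.5,43)
P,R=rows(s['position'],s['tool_rot'],L+R1[:,2]*.019,R1,10)
E
python3 m8.py
```

```text
lower_curl 0.71 285.5 237.4 0.2121633 [0.5668 0.2403 0.1141]
upper_curl 0.68 284.4 328.1 0.18460844 [0.5661 0.2399 0.1733]
s_hook 0.8 286.1 282.1 0.21433307 [0.5824 0.2376 0.1402]
12.3 [ 25.3119  23.8945 103.9286 -67.5612  28.9812   2.4629] [0.5236 0.25   0.1489] [[-0.667   0.2142  0.7136]
 [ 0.1448  0.9768 -0.1579]
 [-0.7309 -0.002  -0.6825]]
1541 [0.5768 0.2385 0.1432] [0.5654 0.2292 0.0915] [0.6044 0.2438 0.1887]
0.08 75 [0.5703 0.2399 0.0963] [0.5668 0.2364 0.0915] [0.6042 0.243  0.1   ]
0.1 380 [0.5803 0.2377 0.1086] [0.5656 0.2292 0.1001] [0.6044 0.2438 0.1159]
0.12 342 [0.5858 0.2367 0.1362] [0.5757 0.2304 0.1201] [0.5983 0.2414 0.15  ]
0.16 573 [0.5695 0.2399 0.1751] [0.5654 0.2345 0.1601] [0.5792 0.2436 0.1887]
yaw -11.165765 [ 0.9811 -0.1936  0.5765  0.2385]
10 rows dp [-0.009, -0.016, 0.8] turn [0.0, -0.0001, 0.0003] | end [0.581  0.2357 0.095 ] mid [0.558  0.2414 0.1166]
```

View pics/w5.png

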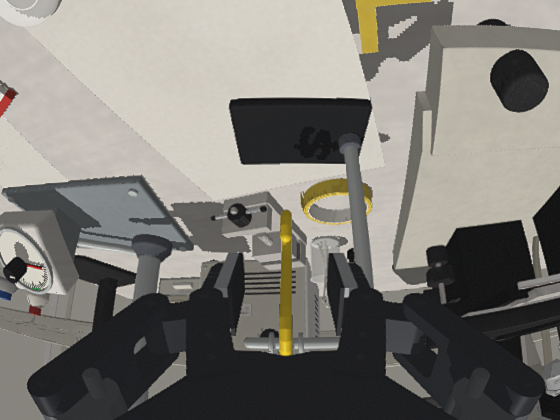

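The hook appears edge-on between the fingers at column 285, well aligned. Advancing and gripping.

Emit:
move_arm(
  jaw=[4,4,4,4,4,4,4,4,4,4],
  dp=[
    [0,0,0.76],
    [0,0,0.76],
    [0,0,0.76],
    [0,0,0.76],
    [0,0,0.76],
    [0,0,0.76],
    [0,0,0.76],
    [0,0,0.76],
    [0,0,0.76],
    [0,0,0.76],
  ],
  turn=[
    [0,0,0],
    [0,0,0],
    [0,0,0],
    [0,0,0],
    [0,0,0],
    [0,0,0],
    [0,0,0],
    [0,0,0],
    [0,0,0],
    [0,0,0],
  ],
)

```text
time_s: 13.33
position: [0.5783, 0.2372, 0.0967]
tool_rot: [[-0.667, 0.214, 0.713], [0.145, 0.977, -0.158], [-0.731, -0.002, -0.683]]
ft_force: [0.4, 0.4, 0.6]
grip_width: 0.0398
gripper_force: 0.0
```

Emit:
move_arm(
  jaw=[0.3,0.3,0.3,0.3,0.3,0.3,0.3],
  dp=[
    [0,0,0],
    [0,0,0],
    [0,0,0],
    [0,0,0],
    [0,0,0],
    [0,0,0],
    [0,0,0],
  ],
  turn=[
    [0,0,0],
    [0,0,0],
    [0,0,0],
    [0,0,0],
    [0,0,0],
    [0,0,0],
    [0,0,0],
  ],
  force=30,
)

```text
time_s: 13.92
position: [0.5776, 0.2375, 0.0975]
tool_rot: [[-0.667, 0.214, 0.714], [0.145, 0.977, -0.158], [-0.731, -0.002, -0.683]]
ft_force: [-0.7, 0.1, -0.0]
grip_width: 0.0064
gripper_force: 29.8
```

```bash
cat > m9.py <<'E'
from h import *
s,im,D,C=wshot('w6',['lower_curl','upper_curl','s_hook'])
print(s['time_s'],s['q'],s['position'],s['grip_width'],s['ft_force'])
J=im.astype(int); m=(D>0)&(J[...,0]-J[...,2]>70)&(np.linalg.norm(C-[.585,.235,.138],axis=-1)<.08)
P=C[m]; print(m.sum(),P.mean(0),P.min(0),P.max(0))
l=cv2.fitLine(P[:,:2].astype('f4'),cv2.DIST_HUBER,0,.01,.01).ravel(); print('yaw',np.degrees(np.arctan2(l[1],l[0])),l)
# lift: world up 3cm, and where
R=s['tool_rot']; print('up per cm',R.T@[0,0,1]); print('back',R.T@[-.976,.217,0])
E
python3 m9.py
```

```text
lower_curl 0.65 284.1 289.6 0.14198178 [0.5677 0.239  0.1106]
s_hook 0.96 287.6 354.6 0.14338514 [0.5838 0.237  0.139 ]
13.9167 [ 21.1162  31.5632 101.4183 -78.2342  24.3837  11.3455] [0.5776 0.2375 0.0975] 0.006384938871334758 [-0.7276  0.1268 -0.048 ]
1401 [0.581  0.2371 0.1149] [0.5653 0.2294 0.0884] [0.604  0.2427 0.139 ]
yaw -10.982746 [ 0.9817 -0.1905  0.581   0.2371]
up per cm [-0.7308 -0.0019 -0.6825]
back [ 0.6824  0.0031 -0.7307]
```

Emit:
move_arm(
  jaw=[0.3,0.3,0.3,0.3,0.3,0.3,0.3,0.3,0.3,0.3,0.3,0.3],
  dp=[
    [-0.222,0,-0.3],
    [-0.222,0,-0.3],
    [-0.222,0,-0.3],
    [-0.222,0,-0.3],
    [-0.222,0,-0.3],
    [-0.222,0,-0.3],
    [-0.083,0,-0.351],
    [-0.083,0,-0.351],
    [0.6,0,-0.65],
    [0.9,0,-1.0],
    [1.02,0,-1.1],
    [1.02,0,-1.1],
  ],
  turn=[
    [0,0,0],
    [0,0,0],
    [0,0,0],
    [0,0,0],
    [0,0,0],
    [0,0,0],
    [0,0,0],
    [0,0,0],
    [0,0,0],
    [0,0,0],
    [0,0,0],
    [0,0,0],
  ],
)

```text
time_s: 15.12
position: [0.5175, 0.2504, 0.1256]
tool_rot: [[-0.667, 0.214, 0.713], [0.145, 0.977, -0.158], [-0.731, -0.002, -0.683]]
ft_force: [-0.2, 0.8, 0.2]
grip_width: 0.0064
gripper_force: 29.8
```

```bash
cat > m10.py <<'E'
from h import *
s,im,D,C=wshot('w7',['lower_curl'])
print(s['time_s'],s['q'],s['position'],s['tool_rot'][:,2])
yaw=-9.6; g=np.radians(yaw); gx=np.array([np.cos(g),np.sin(g),0]); bar=np.array([.677,-.016,.345])
curl=bar-.10*gx+[0,0,.024]; P1=curl-.0077*gx-[0,0,.0725]; R1=tool(yaw,43)
for n in(12,16,20): P,R=rows(s['position'],s['tool_rot'],P1,R1,n)
im,D=cams.get_image('scene'); np.savez('scene1.npz',im=im,D=D)
r=cams.outline_of('scene','s_hook'); C=cloud('scene',D); m=r[0]['mask']&(D>0); print(r[0]['p'],m.sum(),C[m].mean(0),C[m].min(0),C[m].max(0))
E
python3 m10.py
```

```text
lower_curl 0.57 287.0 287.4 0.14162767 [0.5071 0.2534 0.138 ]
15.1167 [ 25.6994  26.0004 106.0393 -74.8099  27.9053  11.0015] [0.5175 0.2504 0.1256] [ 0.7133 -0.158  -0.6829]
12 rows dp [-1.609, -1.947, -0.361] turn [-0.0031, -0.0001, -0.0026] | end [0.5707 0.002  0.2965] mid [0.5471 0.1052 0.2253] 
16 rows dp [-1.206, -1.461, -0.271] turn [-0.0023, -0.0001, -0.002] | end [0.5707 0.002  0.2965] mid [0.546  0.1104 0.2218] 
20 rows dp [-0.965, -1.169, -0.216] turn [-0.0018, -0.0001, -0.0016] | end [0.5709 0.002  0.2965] mid [0.5454 0.1135 0.2196] Traceback (most recent call last):
  File "m10.py", line 8, in <module>
    r=cams.outline_of('scene','s_hook'); C=cloud('scene',D); m=r[0]['mask']&(D>0); print(r[0]['p'],m.sum(),C[m].mean(0),C[m].min(0),C[m].max(0))
                                                               ~^^^
IndexError: list index out of range
```

Emit:
move_arm(
  jaw=[0.3,0.3,0.3,0.3,0.3,0.3,0.3,0.3,0.3,0.3],
  dp=[
    [-0.965,-1.169,-0.216],
    [-0.965,-1.169,-0.216],
    [-0.965,-1.169,-0.216],
    [-0.965,-1.169,-0.216],
    [-0.965,-1.169,-0.216],
    [-0.965,-1.169,-0.216],
    [-0.965,-1.169,-0.216],
    [-0.965,-1.169,-0.216],
    [-0.965,-1.169,-0.216],
    [-0.965,-1.169,-0.216],
  ],
  turn=[
    [-0.0018,0,-0.0016],
    [-0.0018,0,-0.0016],
    [-0.0018,0,-0.0016],
    [-0.0018,0,-0.0016],
    [-0.0018,0,-0.0016],
    [-0.0018,0,-0.0016],
    [-0.0018,0,-0.0016],
    [-0.0018,0,-0.0016],
    [-0.0018,0,-0.0016],
    [-0.0018,0,-0.0016],
  ],
)

```text
time_s: 16.15
position: [0.5447, 0.1248, 0.2118]
tool_rot: [[-0.67, 0.191, 0.717], [0.129, 0.982, -0.141], [-0.731, -0.001, -0.682]]
ft_force: [0.2, 0.1, -0.2]
grip_width: 0.0064
gripper_force: 29.9
```

Emit:
move_arm(
  jaw=[0.3,0.3,0.3,0.3,0.3,0.3,0.3,0.3,0.3,0.3,0.3],
  dp=[
    [-0.965,-1.169,-0.216],
    [-0.965,-1.169,-0.216],
    [-0.965,-1.169,-0.216],
    [-0.965,-1.169,-0.216],
    [-0.965,-1.169,-0.216],
    [-0.965,-1.169,-0.216],
    [-0.965,-1.169,-0.216],
    [-0.965,-1.169,-0.216],
    [-0.965,-1.169,-0.216],
    [-0.965,-1.169,-0.216],
    [0,0,0],
  ],
  turn=[
    [-0.0018,0,-0.0016],
    [-0.0018,0,-0.0016],
    [-0.0018,0,-0.0016],
    [-0.0018,0,-0.0016],
    [-0.0018,0,-0.0016],
    [-0.0018,0,-0.0016],
    [-0.0018,0,-0.0016],
    [-0.0018,0,-0.0016],
    [-0.0018,0,-0.0016],
    [-0.0018,0,-0.0016],
    [0,0,0],
  ],
)

```text
time_s: 17.07
position: [0.5735, -0.0005, 0.2987]
tool_rot: [[-0.67, 0.169, 0.722], [0.114, 0.986, -0.125], [-0.733, -0.001, -0.68]]
ft_force: [0.2, -1.4, 0.2]
grip_width: 0.0064
gripper_force: 29.9
```

```bash
cat > m11.py <<'E'
from h import *
s,im,D,C=wshot('w8',['bar_mid','lower_curl'])
print(s['time_s'],s['q'],s['position'],s['tool_rot'])
for n in('scene','top'):
    im,D=cams.get_image(n); np.savez(n+'1.npz',im=im,D=D); C=cloud(n,D); J=im.astype(int)
    m=(D>0)&(J[...,0]-J[...,2]>60)&(np.linalg.norm(C-[.585,0,.34],axis=-1)<.09); P=C[m]; 
    if m.sum(): print(n,'hook',m.sum(),P.mean(0),P.min(0),P.max(0))
    for q in('bar_mid','upper_curl','lower_curl'):
        for x in cams.mark_of(n,q)[:1]: print(q,round(x['p'],2),x['location'][0]*560,x['location'][1]*420)
im=np.load('scene1.npz')['im'][80:240,200:400]; cv2.imwrite('pics/s1.png',cv2.resize(im[...,::-1],(750,600),interpolation=cv2.INTER_CUBIC))
E
python3 m11.py
```

```text
bar_mid 0.68 291.4 63.3 0.37124887 [ 0.6691 -0.0102  0.0142]
lower_curl 0.62 287.4 291.7 0.14029206 [0.5625 0.0022 0.313 ]
17.0667 [-12.9097   6.2427  98.7489   4.819   27.9772 -96.4604] [ 0.5735 -0.0005  0.2987] [[-0.6703  0.1695  0.7225]
 [ 0.1143  0.9855 -0.1252]
 [-0.7332 -0.0014 -0.68  ]]
scene hook 97 [ 0.5824 -0.0007  0.3446] [ 0.5595 -0.0078  0.2843] [0.602  0.0073 0.3899]
bar_mid 0.68 300.776 152.586
upper_curl 0.41 277.312 154.098
lower_curl 0.51 386.68 305.88599999999997
top hook 46 [ 0.5779 -0.0003  0.369 ] [ 0.5615 -0.0062  0.29  ] [0.6004 0.0059 0.3925]
bar_mid 0.76 287.672 149.51999999999998
upper_curl 0.38 280.392 178.20600000000002
lower_curl 0.68 182.112 237.21599999999998
```

View pics/s1.png

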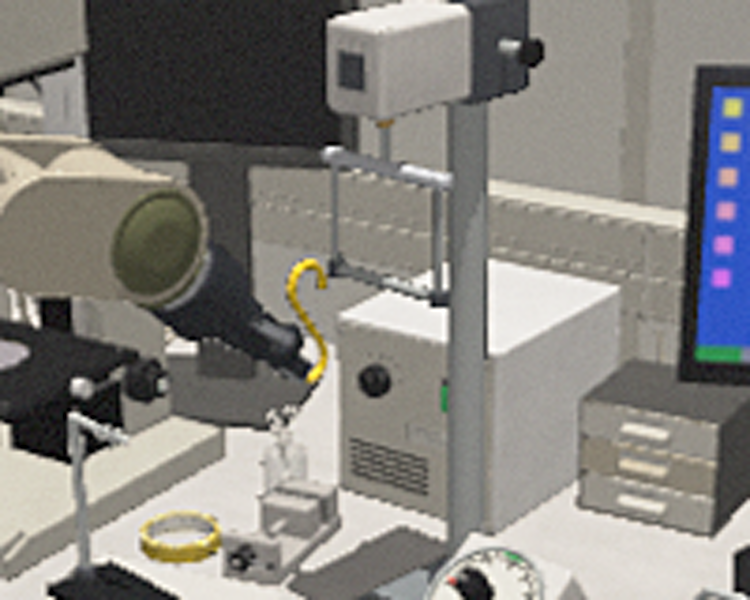

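The hook curl is at (310,265) in the crop, in front of and just above the load bar. The hook cloud centre (0.581, -0.001) agrees with my kinematic estimate. Moving in over the bar.

Emit:
move_arm(
  jaw=[0.3,0.3,0.3,0.3,0.3,0.3,0.3,0.3,0.3,0.3,0.3],
  dp=[
    [-0.57,0,0.658],
    [-0.57,0,0.658],
    [-0.57,0,0.658],
    [-0.57,0,0.658],
    [-0.57,0,0.658],
    [-0.57,0,0.658],
    [-0.57,0,0.658],
    [-0.57,0,0.658],
    [-0.57,0,0.658],
    [-0.57,0,0.658],
    [0,0,0],
  ],
  turn=[
    [0,0,0],
    [0,0,0],
    [0,0,0],
    [0,0,0],
    [0,0,0],
    [0,0,0],
    [0,0,0],
    [0,0,0],
    [0,0,0],
    [0,0,0],
    [0,0,0],
  ],
)

```text
time_s: 18.53
position: [0.6594, -0.013, 0.2931]
tool_rot: [[-0.673, 0.167, 0.72], [0.114, 0.986, -0.123], [-0.731, -0.001, -0.683]]
ft_force: [-0.9, -0.2, -0.4]
grip_width: 0.0065
gripper_force: 29.9
```

```bash
cat > m12.py <<'E'
from h import *
s=observe(); print(s['time_s'],s['q'],s['position'],s['ft_force'])
g=np.radians(-9.6); gx=np.array([np.cos(g),np.sin(g),0]); gy=np.array([-gx[1],gx[0],0]); c0=s['position']+.0077*gx; c0[2]=s['position'][2]+.0725
print('curl kin',c0)
for n in('scene','top'):
    im,D=cams.get_image(n); np.savez(n+'2.npz',im=im,D=D); C=cloud(n,D); J=im.astype(int)
    near=(D>0)&(np.linalg.norm(C-[.67,-.01,.34],axis=-1)<.09)
    ye=near&(J[...,0]-J[...,2]>60); P=C[ye]
    if len(P): print(n,'hook',len(P),P.min(0),P.max(0),'gx range',((P-c0)@gx).min(),((P-c0)@gx).max())
    b=near&(abs(J[...,0]-J[...,2])<40)&(abs(C[...,2]-.345)<.012)&(abs((C-[.677,-.016,0])@gy)<.045)&(abs((C-[.677,-.016,0])@gx)<.02); Q=C[b]
    print(n,'bar',len(Q),np.median((Q-c0)@gx),np.median(Q[:,2]))
    if n=='scene': cv2.imwrite('pics/s2.png',cv2.resize(im[110:190,250:350,::-1],(750,600),interpolation=cv2.INTER_CUBIC))
E
python3 m12.py
```

```text
18.5333 [-12.0995  15.2166  87.8233   3.5489  30.0793 -94.7962] [ 0.6594 -0.013   0.2931] [-0.9271 -0.1979 -0.4264]
curl kin [ 0.667  -0.0143  0.3656]
scene hook 80 [ 0.6468 -0.0241  0.2822] [0.6903 0.0002 0.3861] gx range -0.01982507599349024 0.02290785710656666
scene bar 68 0.008201564770035204 0.3466364581709731
top hook 26 [ 0.6466 -0.018   0.2865] [ 0.666  -0.0116  0.3883] gx range -0.019997599454445077 -0.0009625984303369341
top bar 60 0.008483565170059805 0.34897506473984674
```

View pics/s2.png

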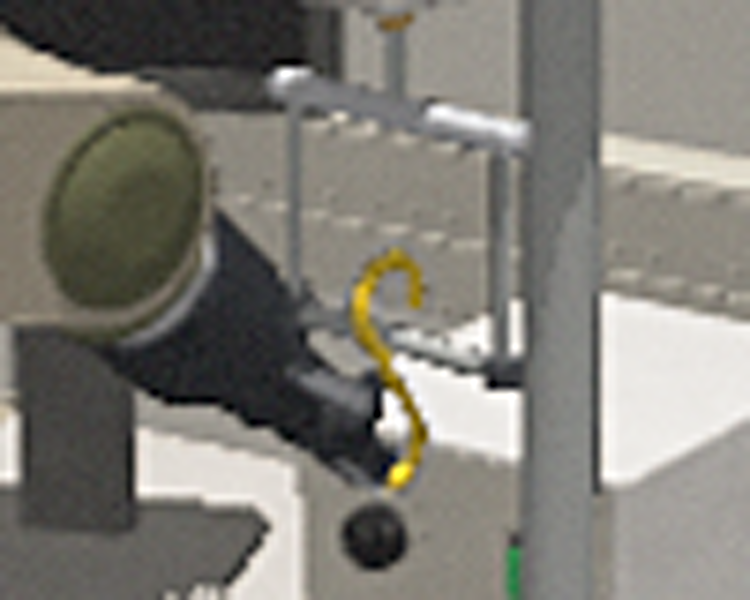

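The bar passes under the free end and ahead of the shank, as planned. Lowering diagonally.

Emit:
move_arm(
  jaw=[0.3,0.3,0.3,0.3,0.3,0.3,0.3,0.3,0.3,0.3],
  dp=[
    [0.157,0,0.391],
    [0.157,0,0.391],
    [0.157,0,0.391],
    [0.162,0,0.315],
    [0.162,0,0.315],
    [0.162,0,0.315],
    [0.147,0,0.136],
    [0.147,0,0.136],
    [0.147,0,0.136],
    [0,0,0],
  ],
  turn=[
    [0,0,0],
    [0,0,0],
    [0,0,0],
    [0,0,0],
    [0,0,0],
    [0,0,0],
    [0,0,0],
    [0,0,0],
    [0,0,0],
    [0,0,0],
  ],
)

```text
time_s: 19.47
position: [0.6667, -0.0141, 0.2654]
tool_rot: [[-0.674, 0.167, 0.72], [0.114, 0.986, -0.122], [-0.73, -0.001, -0.683]]
ft_force: [-0.4, 0.2, -1.3]
grip_width: 0.0063
gripper_force: 29.9
```

```bash
sed -i "s#pics/s2.png#pics/s3.png#;s/'2.npz'/'3.npz'/" m12.py; python3 m12.py
```

```text
19.4667 [-12.0458  17.5156  89.471    3.9644  26.1853 -95.254 ] [ 0.6667 -0.0141  0.2654] [-0.3547  0.2188 -1.3245]
curl kin [ 0.6743 -0.0154  0.3379]
scene hook 74 [ 0.6505 -0.0221  0.2555] [ 0.6973 -0.0099  0.3616] gx range -0.02303278233761676 0.02287296415043517
scene bar 65 -0.00019324770397464473 0.3469076771261296
top hook 29 [ 0.6562 -0.0209  0.2562] [ 0.6815 -0.0115  0.3596] gx range -0.017907333531183758 0.008086541986429803
top bar 61 0.0013687522018212732 0.3485133149809201
```

Emit:
move_arm(
  jaw=[3.5,3.5,3.5,3.5,3.5,3.5,3.5,3.5,3.5,3.5,3.5,3.5],
  dp=[
    [0,0,0],
    [0,0,0],
    [0,0,0],
    [0,0,0],
    [0,0,-0.5],
    [0,0,-1],
    [0,0,-1.5],
    [0,0,-1.5],
    [0,0,-1.5],
    [0,0,-1.5],
    [0,0,-1.5],
    [0,0,-1.5],
  ],
  turn=[
    [0,0,0],
    [0,0,0],
    [0,0,0],
    [0,0,0],
    [0,0,0],
    [0,0,0],
    [0,0,0],
    [0,0,0],
    [0,0,0],
    [0,0,0],
    [0,0,0],
    [0,0,0],
  ],
)

```text
time_s: 20.57
position: [0.59, -0.001, 0.3388]
tool_rot: [[-0.673, 0.167, 0.721], [0.113, 0.986, -0.123], [-0.731, -0.001, -0.682]]
ft_force: [-0.1, 0.0, 0.1]
grip_width: 0.0346
gripper_force: 0.0
```

```bash
cat > m13.py <<'E'
from h import *
s=observe(); print(s['time_s'],s['q'],s['position'],s['ft_force'])
g=np.radians(-9.6); gx=np.array([np.cos(g),np.sin(g),0]); gy=np.array([-gx[1],gx[0],0]); c0=np.array([.677,-.016,.345])
im,D=cams.get_image('scene'); C=cloud('scene',D); J=im.astype(int)
P=C[(D>0)&(np.linalg.norm(C-[.67,-.01,.31],axis=-1)<.1)&(J[...,0]-J[...,2]>60)]; q=P-c0
print('hook',len(P),'gx',(q@gx).min(),(q@gx).max(),'gy',(q@gy).mean(),'z',P[:,2].min(),P[:,2].max())
s,im,D,C=wshot('w9',['lower_curl','upper_curl'])
J=im.astype(int); P=C[(D>0)&(np.linalg.norm(C-[.67,-.01,.31],axis=-1)<.1)&(J[...,0]-J[...,2]>60)]; q=P-c0
print('wrist hook',len(P),'gx',(q@gx).min(),(q@gx).max(),'gy',(q@gy).mean(),'z',P[:,2].min(),P[:,2].max())
l=cv2.fitLine(P[:,:2].astype('f4'),cv2.DIST_HUBER,0,.01,.01).ravel(); print('yaw',np.degrees(np.arctan2(l[1],l[0])),l)
# weight pregrasp
W=np.array([.545,-.396,.10])
for yaw in(0,-2,-5):
  for n in(20,):
    R1=tool(yaw,35); rows(s['position'],s['tool_rot'],W+R1[:,2]*(.014-.10),R1,n)
E
python3 m13.py
```

```text
20.5667 [-12.5196   5.8425  92.0085   3.6309  35.245  -94.9902] [ 0.59   -0.001   0.3388] [-0.1471  0.0384  0.1259]
hook 88 gx -0.025246373095766047 0.02367182519976644 gy -0.0006469710804105093 z 0.2525758553153058 0.3585621673556343
lower_curl 0.94 284.2 221.3 0.251164 [ 0.6629 -0.0141  0.2807]
upper_curl 0.68 284.3 299.4 0.21749759 [ 0.6569 -0.0129  0.3429]
wrist hook 1281 gx -0.0221037845753102 0.021719107866876905 gy 0.001248164605286173 z 0.2577787907828026 0.35950040087056967
yaw -7.4496126 [ 0.9916 -0.1297  0.6696 -0.0135]
20 rows dp [0.995, -2.025, 0.296] turn [-0.0065, -0.0068, -0.0052] | end [ 0.4745 -0.3959  0.1493] mid [ 0.5147 -0.2154  0.2371] 
20 rows dp [0.975, -2.018, 0.321] turn [-0.0052, -0.0068, -0.0041] | end [ 0.4746 -0.3935  0.1492] mid [ 0.5165 -0.2146  0.237 ] 
20 rows dp [0.945, -2.005, 0.361] turn [-0.0031, -0.0068, -0.0025] | end [ 0.4749 -0.3898  0.1494] mid [ 0.5193 -0.2131  0.2368]
```

View pics/w9.png

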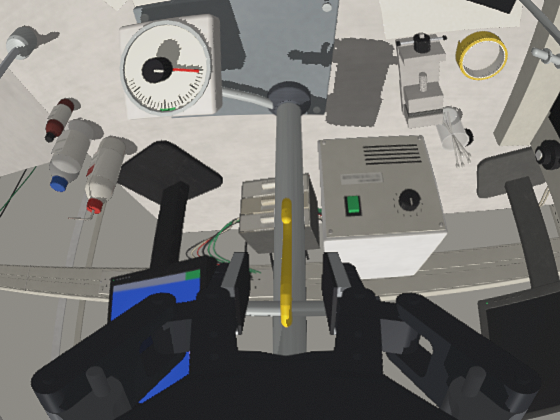

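The wrist view shows the hook hanging alone on the bar, vertical from (285,205) to (285,322). The red pointer on the dial at (200,70) is still near zero. Next I'll flip the wrist by a half turn (for joint-6 room) and go to the weight.

Emit:
move_arm(
  jaw=[4,4,4,4,4,4,4,4,4,4,4,4],
  dp=[
    [0,0,-0.5],
    [0,0,-0.5],
    [0,0,-0.5],
    [0,0,-0.5],
    [0,0,-0.5],
    [0,0,-0.5],
    [0,0,-0.5],
    [0,0,-0.5],
    [0,0,-0.5],
    [0,0,-0.5],
    [0,0,0],
    [0,0,0],
  ],
  turn=[
    [0,0,0.1208],
    [0,0,0.1208],
    [0,0,0.1208],
    [0,0,0.1208],
    [0,0,0.1208],
    [0,0,0.1208],
    [0,0,0.1208],
    [0,0,0.1208],
    [0,0,0.1208],
    [0,0,0.1208],
    [0,0,0.1208],
    [0,0,0.1208],
  ],
)

```text
time_s: 21.77
position: [0.5554, 0.0047, 0.371]
tool_rot: [[0.088, 0.689, 0.72], [0.992, 0.0, -0.122], [-0.085, 0.725, -0.683]]
ft_force: [0.4, 0.3, -1.0]
grip_width: 0.04
gripper_force: 0.0
```

Emit:
move_arm(
  jaw=[4,4,4,4,4,4,4,4,4,4,4,4],
  dp=[
    [0,0,0],
    [0,0,0],
    [0,0,0],
    [0,0,0],
    [0,0,0],
    [0,0,0],
    [0,0,0],
    [0,0,0],
    [0,0,0],
    [0,0,0],
    [0,0,0],
    [0,0,0],
  ],
  turn=[
    [0,0,0.1208],
    [0,0,0.1208],
    [0,0,0.1208],
    [0,0,0.1208],
    [0,0,0.1208],
    [0,0,0.1208],
    [0,0,0.1208],
    [0,0,0.1208],
    [0,0,0.1208],
    [0,0,0.1208],
    [0,0,0.1208],
    [0,0,0.1208],
  ],
)

```text
time_s: 22.77
position: [0.5555, 0.0047, 0.3706]
tool_rot: [[0.695, -0.004, 0.719], [0.12, -0.985, -0.122], [0.709, 0.172, -0.684]]
ft_force: [-0.0, -0.9, -0.0]
grip_width: 0.04
gripper_force: 0.0
```

```bash
cat > m14.py <<'E'
from h import *
s=observe(); print(s['time_s'],s['q'],s['position'],s['tool_rot'][:,0])
W=np.array([.545,-.396,.085]); R1=tool(0,35,flip=True)
for n in(18,20,22): rows(s['position'],s['tool_rot'],W+R1[:,2]*(.014-.10),R1,n)
E
python3 m14.py
```

```text
22.7667 [-12.8194   0.8384  92.0265   3.5632  40.3839  71.52  ] [0.5555 0.0047 0.3706] [0.6948 0.1203 0.7091]
18 rows dp [-1.446, 2.103, 0.628] turn [0.0063, 0.0087, 0.0072] | end [ 0.4745 -0.396   0.1343] mid [ 0.505  -0.2227  0.2494] 
20 rows dp [-1.3, 1.894, 0.564] turn [0.0057, 0.0078, 0.0065] | end [ 0.4745 -0.396   0.1344] mid [ 0.5055 -0.2206  0.2508] 
22 rows dp [-1.182, 1.722, 0.513] turn [0.0051, 0.0071, 0.0059] | end [ 0.4745 -0.3961  0.1344] mid [ 0.5058 -0.2188  0.2518]
```

Emit:
move_arm(
  jaw=[4,4,4,4,4,4,4,4,4,4,4],
  dp=[
    [-1.182,1.722,0.513],
    [-1.182,1.722,0.513],
    [-1.182,1.722,0.513],
    [-1.182,1.722,0.513],
    [-1.182,1.722,0.513],
    [-1.182,1.722,0.513],
    [-1.182,1.722,0.513],
    [-1.182,1.722,0.513],
    [-1.182,1.722,0.513],
    [-1.182,1.722,0.513],
    [-1.182,1.722,0.513],
  ],
  turn=[
    [0.0051,0.0071,0.0059],
    [0.0051,0.0071,0.0059],
    [0.0051,0.0071,0.0059],
    [0.0051,0.0071,0.0059],
    [0.0051,0.0071,0.0059],
    [0.0051,0.0071,0.0059],
    [0.0051,0.0071,0.0059],
    [0.0051,0.0071,0.0059],
    [0.0051,0.0071,0.0059],
    [0.0051,0.0071,0.0059],
    [0.0051,0.0071,0.0059],
  ],
)

```text
time_s: 23.68
position: [0.5098, -0.2024, 0.2634]
tool_rot: [[0.635, -0.003, 0.772], [0.068, -0.996, -0.059], [0.769, 0.09, -0.633]]
ft_force: [0.8, 0.0, 0.3]
grip_width: 0.0398
gripper_force: 0.0
```

Emit:
move_arm(
  jaw=[4,4,4,4,4,4,4,4,4,4,4],
  dp=[
    [-1.182,1.722,0.513],
    [-1.182,1.722,0.513],
    [-1.182,1.722,0.513],
    [-1.182,1.722,0.513],
    [-1.182,1.722,0.513],
    [-1.182,1.722,0.513],
    [-1.182,1.722,0.513],
    [-1.182,1.722,0.513],
    [-1.182,1.722,0.513],
    [-1.182,1.722,0.513],
    [-1.182,1.722,0.513],
  ],
  turn=[
    [0.0051,0.0071,0.0059],
    [0.0051,0.0071,0.0059],
    [0.0051,0.0071,0.0059],
    [0.0051,0.0071,0.0059],
    [0.0051,0.0071,0.0059],
    [0.0051,0.0071,0.0059],
    [0.0051,0.0071,0.0059],
    [0.0051,0.0071,0.0059],
    [0.0051,0.0071,0.0059],
    [0.0051,0.0071,0.0059],
    [0.0051,0.0071,0.0059],
  ],
)

```text
time_s: 24.6
position: [0.4756, -0.3986, 0.1355]
tool_rot: [[0.574, 0.003, 0.819], [0.005, -1.0, 0.0], [0.819, 0.004, -0.574]]
ft_force: [0.4, 0.1, 0.2]
grip_width: 0.0398
gripper_force: 0.0
```

```bash
cat > m15.py <<'E'
from h import *
s,im,D,C=wshot('w10',['weight','stirrup_bar'])
print(s['time_s'],s['q'],s['position'],s['tool_rot'])
r=cams.outline_of('wrist','weight'); print(len(r), r and r[0]['p'])
m=(D>0)&(np.linalg.norm(C[...,:2]-[.545,-.396],axis=-1)<.045)
for lo,hi in((.02,.033),(.05,.14),(.165,.205),(.208,.225)):
    P=C[m&(C[...,2]>lo)&(C[...,2]<hi)]
    if len(P)>4:
        l=cv2.fitLine(P[:,:2].astype('f4'),cv2.DIST_HUBER,0,.01,.01).ravel(); print(lo,len(P),P.mean(0),P.min(0),P.max(0),'ang',np.degrees(np.arctan2(l[1],l[0])))
P=C[m&(C[...,2]>.06)&(C[...,2]<.13)]; print(np.percentile(P,[5,50,95],axis=0))
W=np.array([.545,-.396,.085]); R1=tool(0,35,flip=True)
rows(s['position'],s['tool_rot'],W+R1[:,2]*.014,R1,10)
E
python3 m15.py
```

```text
weight 0.8 286.8 272.9 0.27137002 [ 0.5301 -0.399   0.0322]
stirrup_bar 0.67 285.8 47.6 0.13608146 [ 0.5426 -0.3977  0.2169]
stirrup_bar 0.31 286.3 273.7 0.27150354 [ 0.5295 -0.399   0.0315]
24.6 [-70.6298  30.3056 101.5062  72.3147  54.2086 -30.1826] [ 0.4756 -0.3986  0.1355] [[ 0.5736  0.0029  0.8192]
 [ 0.005  -1.      0.0001]
 [ 0.8191  0.004  -0.5736]]
2 0.84
0.02 1656 [ 0.5391 -0.3966  0.0295] [ 0.5224 -0.4205  0.02  ] [ 0.566  -0.3729  0.033 ] ang -86.81214
0.05 1379 [ 0.5409 -0.3963  0.1016] [ 0.5394 -0.4023  0.05  ] [ 0.543  -0.3903  0.14  ] ang 88.49197
0.165 2196 [ 0.5436 -0.3965  0.1841] [ 0.5403 -0.4215  0.165 ] [ 0.5507 -0.3714  0.205 ] ang 88.21001
0.208 1664 [ 0.5437 -0.3966  0.2153] [ 0.5397 -0.4209  0.208 ] [ 0.5489 -0.3724  0.2203] ang 88.38001
[[ 0.5402 -0.4017  0.0652]
 [ 0.5409 -0.3965  0.101 ]
 [ 0.5418 -0.391   0.1274]]
10 rows dp [-0.015, -0.026, 0.998] turn [-0.0, -0.0, 0.0005] | end [ 0.5565 -0.396   0.077 ] mid [ 0.5242 -0.397   0.1004]
```

```bash
python3 - <<'E'
from h import *
s=observe(); W=np.array([.547,-.3965,.085]); R1=tool(-1.7,35,flip=True)
rows(s['position'],s['tool_rot'],W+R1[:,2]*.014,R1,10)
E
```

```text
10 rows dp [-0.012, -0.016, 1.017] turn [-0.0025, 0.0, 0.0022] | end [ 0.5584 -0.3968  0.0769] mid [ 0.5254 -0.3967  0.1007]
```

Emit:
move_arm(
  jaw=[4,4,4,4,4,4,4,4,4,4,4],
  dp=[
    [-0.012,-0.016,1.017],
    [-0.012,-0.016,1.017],
    [-0.012,-0.016,1.017],
    [-0.012,-0.016,1.017],
    [-0.012,-0.016,1.017],
    [-0.012,-0.016,1.017],
    [-0.012,-0.016,1.017],
    [-0.012,-0.016,1.017],
    [-0.012,-0.016,1.017],
    [-0.012,-0.016,1.017],
    [0,0,0],
  ],
  turn=[
    [-0.0025,0,0.0022],
    [-0.0025,0,0.0022],
    [-0.0025,0,0.0022],
    [-0.0025,0,0.0022],
    [-0.0025,0,0.0022],
    [-0.0025,0,0.0022],
    [-0.0025,0,0.0022],
    [-0.0025,0,0.0022],
    [-0.0025,0,0.0022],
    [-0.0025,0,0.0022],
    [0,0,0],
  ],
)

```text
time_s: 25.72
position: [0.5598, -0.3963, 0.0766]
tool_rot: [[0.573, -0.028, 0.819], [-0.016, -1.0, -0.024], [0.819, 0.001, -0.573]]
ft_force: [-0.1, 0.5, 0.4]
grip_width: 0.0399
gripper_force: 0.0
```

Emit:
move_arm(
  jaw=[0.7,0.7,0.7,0.7,0.7,0.7],
  dp=[
    [0,0,0],
    [0,0,0],
    [0,0,0],
    [0,0,0],
    [0,0,0],
    [0,0,0],
  ],
  turn=[
    [0,0,0],
    [0,0,0],
    [0,0,0],
    [0,0,0],
    [0,0,0],
    [0,0,0],
  ],
  force=60,
)

```text
time_s: 26.22
position: [0.5585, -0.3971, 0.0783]
tool_rot: [[0.572, -0.03, 0.819], [-0.015, -1.0, -0.026], [0.82, 0.002, -0.573]]
ft_force: [-0.4, 0.9, 1.5]
grip_width: 0.0108
gripper_force: 59.2
```

```bash
cat > m16.py <<'E'
from h import *
s=observe(); print(s['time_s'],s['q'],s['position'],s['tool_rot'],s['grip_width'],s['ft_force'])
np.savez('grasp.npz',pos=s['position'],rot=s['tool_rot'])
R=s['tool_rot']; print('up',R.T@[0,0,1])
# stirrup bar in tool frame
B=np.array([.547,-.3965,.215]); t=R.T@(B-s['position']); print('bar in tool',t)
E
python3 m16.py
```

```text
26.2167 [-61.3245  38.8766  96.6488  81.5812  45.5851 -32.4466] [ 0.5585 -0.3971  0.0783] [[ 0.5725 -0.0297  0.8194]
 [-0.0151 -0.9996 -0.0256]
 [ 0.8198  0.0023 -0.5727]] 0.010788831898893807 [-0.3604  0.9238  1.4771]
up [ 0.8198  0.0023 -0.5727]
bar in tool [ 0.1055  0.     -0.0877]
```

```bash
cat > m17.py <<'E'
from h import *
s=observe(); t=np.array([.1055,0,-.0877])
g=np.radians(-9.6); gx=np.array([np.cos(g),np.sin(g),0]); R1=tool(-9.6,35,flip=True)
P0,R0=s['position'],s['tool_rot']
P,R=rows(P0,R0,P0+[0,0,.17],R0,12)
B=np.array([.677,-.016,.387])-.10*gx
P,R=rows(P,R,B-R1@t,R1,22)
E
python3 m17.py
```

```text
12 rows dp [1.161, 0.003, -0.811] turn [0.0, 0.0, 0.0] | end [ 0.5585 -0.3971  0.2482] mid [ 0.5585 -0.3971  0.1774] 
22 rows dp [-0.009, -1.806, -0.032] turn [-0.0051, -0.0001, 0.0037] | end [ 0.5896 -0.0013  0.2502] mid [ 0.5687 -0.1806  0.2492]
```

Emit:
move_arm(
  jaw=[0.7,0.7,0.7,0.7,0.7,0.7,0.7,0.7,0.7,0.7,0.7,0.7],
  dp=[
    [1.161,0.003,-0.811],
    [1.161,0.003,-0.811],
    [1.161,0.003,-0.811],
    [1.161,0.003,-0.811],
    [1.161,0.003,-0.811],
    [1.161,0.003,-0.811],
    [1.161,0.003,-0.811],
    [1.161,0.003,-0.811],
    [1.161,0.003,-0.811],
    [1.161,0.003,-0.811],
    [1.161,0.003,-0.811],
    [1.161,0.003,-0.811],
  ],
  turn=[
    [0,0,0],
    [0,0,0],
    [0,0,0],
    [0,0,0],
    [0,0,0],
    [0,0,0],
    [0,0,0],
    [0,0,0],
    [0,0,0],
    [0,0,0],
    [0,0,0],
    [0,0,0],
  ],
)

```text
time_s: 27.22
position: [0.5582, -0.3967, 0.2476]
tool_rot: [[0.574, -0.029, 0.818], [-0.016, -1.0, -0.025], [0.819, 0.001, -0.574]]
ft_force: [0.1, -0.5, -3.2]
grip_width: 0.0107
gripper_force: 58.9
```

```bash
cat > m18.py <<'E'
from h import *
s,im,D,C=wshot('w11',['stirrup_bar'])
print(s['time_s'],s['q'],s['position'],s['ft_force'],s['grip_width'])
t=np.array([.1055,0,-.0877]); b=s['position']+s['tool_rot']@t; print('bar kin',b)
P=C[(D>0)&(np.linalg.norm(C-b,axis=-1)<.04)&(D<.3)]; print(len(P),P.mean(0),P.min(0),P.max(0)); q=(P-s['position'])@s['tool_rot']; print('tool frame',q.mean(0))
g=np.radians(-9.6); gx=np.array([np.cos(g),np.sin(g),0]); R1=tool(-9.6,35,flip=True)
B=np.array([.677,-.016,.387])-.10*gx
rows(s['position'],s['tool_rot'],B-R1@t,R1,22)
E
python3 m18.py
```

```text
27.2167 [-61.3098  24.242   87.239   61.528   53.4172  -2.1519] [ 0.5582 -0.3967  0.2476] [ 0.1473 -0.5488 -3.1737] 0.010727551730772923
bar kin [ 0.5471 -0.3962  0.3843]
7218 [ 0.5437 -0.3962  0.3621] [ 0.5398 -0.4211  0.3483] [ 0.5492 -0.371   0.3736]
tool frame [ 0.0854  0.0001 -0.0777]
22 rows dp [-0.005, -1.804, -0.031] turn [-0.0051, 0.0, 0.0036] | end [ 0.5896 -0.0013  0.2503] mid [ 0.5686 -0.1805  0.249 ]
```

Emit:
move_arm(
  jaw=[0.7,0.7,0.7,0.7,0.7,0.7,0.7,0.7,0.7,0.7,0.7],
  dp=[
    [-0.005,-1.804,-0.031],
    [-0.005,-1.804,-0.031],
    [-0.005,-1.804,-0.031],
    [-0.005,-1.804,-0.031],
    [-0.005,-1.804,-0.031],
    [-0.005,-1.804,-0.031],
    [-0.005,-1.804,-0.031],
    [-0.005,-1.804,-0.031],
    [-0.005,-1.804,-0.031],
    [-0.005,-1.804,-0.031],
    [-0.005,-1.804,-0.031],
  ],
  turn=[
    [-0.0051,0,0.0036],
    [-0.0051,0,0.0036],
    [-0.0051,0,0.0036],
    [-0.0051,0,0.0036],
    [-0.0051,0,0.0036],
    [-0.0051,0,0.0036],
    [-0.0051,0,0.0036],
    [-0.0051,0,0.0036],
    [-0.0051,0,0.0036],
    [-0.0051,0,0.0036],
    [-0.0051,0,0.0036],
  ],
)

```text
time_s: 28.23
position: [0.5669, -0.1976, 0.2473]
tool_rot: [[0.572, -0.098, 0.814], [-0.056, -0.995, -0.081], [0.818, 0.001, -0.575]]
ft_force: [0.3, 0.9, -3.5]
grip_width: 0.0109
gripper_force: 58.9
```

Emit:
move_arm(
  jaw=[0.7,0.7,0.7,0.7,0.7,0.7,0.7,0.7,0.7,0.7,0.7,0.7],
  dp=[
    [-0.005,-1.804,-0.031],
    [-0.005,-1.804,-0.031],
    [-0.005,-1.804,-0.031],
    [-0.005,-1.804,-0.031],
    [-0.005,-1.804,-0.031],
    [-0.005,-1.804,-0.031],
    [-0.005,-1.804,-0.031],
    [-0.005,-1.804,-0.031],
    [-0.005,-1.804,-0.031],
    [-0.005,-1.804,-0.031],
    [-0.005,-1.804,-0.031],
    [0,0,0],
  ],
  turn=[
    [-0.0051,0,0.0036],
    [-0.0051,0,0.0036],
    [-0.0051,0,0.0036],
    [-0.0051,0,0.0036],
    [-0.0051,0,0.0036],
    [-0.0051,0,0.0036],
    [-0.0051,0,0.0036],
    [-0.0051,0,0.0036],
    [-0.0051,0,0.0036],
    [-0.0051,0,0.0036],
    [-0.0051,0,0.0036],
    [0,0,0],
  ],
)

```text
time_s: 29.23
position: [0.5878, -0.0152, 0.2543]
tool_rot: [[0.577, -0.154, 0.802], [-0.092, -0.988, -0.123], [0.811, -0.003, -0.584]]
ft_force: [-0.2, 0.2, -2.6]
grip_width: 0.0105
gripper_force: 59.1
```

```bash
cat > m19.py <<'E'
from h import *
import sys
s=observe(); print(s['time_s'],s['q'],s['position'],s['ft_force'])
t=np.array([.1055,0,-.0877]); R=s['tool_rot']; b=s['position']+R@t
g=np.radians(-9.6); gx=np.array([np.cos(g),np.sin(g),0]); gy=np.array([-gx[1],gx[0],0]); c0=np.array([.677,-.016,0])
def G(P): q=P-c0; return np.c_[q@gx,q@gy,q[...,2]]
print('stirrup kin (gauge)',G(b[None]), 'tool z yaw',np.degrees(np.arctan2(R[1,2],R[0,2])),'pitch',np.degrees(np.arcsin(-R[2,2])))
for n in('scene','top'):
    im,D=cams.get_image(n); np.savez(n+'4.npz',im=im,D=D); C=cloud(n,D); J=im.astype(int); ye=J[...,0]-J[...,2]>60
    P=G(C[(D>0)&ye&(np.linalg.norm(C-[.677,-.016,.31],axis=-1)<.09)])
    if len(P): print(n,'hook',len(P),P.min(0),P.max(0),P.mean(0))
    q=C-b; m=(D>0)&~ye&(abs(q@gx)<.02)&(abs(q@gy)<.035)&(q[...,2]>-.05)&(q[...,2]<.02)
    P=G(C[m]); 
    if len(P): print(n,'stirrup',len(P),P.min(0),P.max(0)); T=P[P[:,2]>P[:,2].max()-.012]; print('  top bar',T.mean(0))
print('up',R.T@[0,0,1],'fwd',R.T@gx,'left',R.T@gy)
E
python3 m19.py
```

```text
29.2333 [-15.4737  10.6529 106.8037  33.0417  10.1097  53.6251] [ 0.5878 -0.0152  0.2543] [-0.1929  0.1919 -2.6359]
stirrup kin (gauge) [[-0.0976 -0.0147  0.3912]] tool z yaw -8.699545647203374 pitch 35.76683058488384
scene hook 88 [-0.0252 -0.0059  0.253 ] [0.0272 0.0075 0.3565] [-0.001   0.0001  0.3021]
scene stirrup 115 [-0.111  -0.0413  0.342 ] [-0.0928  0.0135  0.396 ]
  top bar [-0.1009 -0.0169  0.3909]
top hook 25 [-0.0192 -0.0052  0.2647] [0.0048 0.0024 0.3603] [-0.0113 -0.0018  0.3314]
top stirrup 66 [-0.1029 -0.0411  0.3414] [-0.0932  0.0058  0.4007]
  top bar [-0.0978 -0.0186  0.394 ]
up [ 0.8114 -0.0033 -0.5845] fwd [0.5845 0.0134 0.8113] left [ 0.0052 -0.9999  0.0128]
```

Joint 5 has reached its lower limit near alignment, which cut the last rows short. I'll use a hand yaw of +2° instead (the stirrup may sit about 11° askew in the curl) to stay off the singularity.

```bash
cat > m20.py <<'E'
from h import *
s=observe(); t=np.array([.1055,0,-.0877])
g=np.radians(-9.6); gx=np.array([np.cos(g),np.sin(g),0]); R1=tool(3,35,flip=True)
B=np.array([.677,-.016,.300])-.085*gx
rows(s['position'],s['tool_rot'],s['position'],R1,8)
B2=B+[0,0,.085]
P,R=rows(s['position'],s['tool_rot'],B2-R1@t,R1,12)
rows(P,R,B-R1@t,R1,10)
E
python3 m20.py
```

```text
8 rows dp [0.0, 0.0, 0.0] turn [0.0209, 0.0015, -0.0152] | end [ 0.5878 -0.0166  0.2543] mid [ 0.5878 -0.0166  0.2543] 
12 rows dp [0.035, -0.136, 0.136] turn [0.0139, 0.001, -0.0101] | end [ 0.6045 -0.0013  0.2483] mid [ 0.5979 -0.0081  0.2507] 
10 rows dp [-0.696, -0.0, 0.488] turn [0.0001, 0.0, -0.0001] | end [ 0.6045 -0.0013  0.1633] mid [ 0.6045 -0.0013  0.1973]
```

Emit:
move_arm(
  jaw=[0.7,0.7,0.7,0.7,0.7,0.7,0.7,0.7,0.7,0.7,0.7,0.7],
  dp=[
    [0.035,-0.136,0.136],
    [0.035,-0.136,0.136],
    [0.035,-0.136,0.136],
    [0.035,-0.136,0.136],
    [0.035,-0.136,0.136],
    [0.035,-0.136,0.136],
    [0.035,-0.136,0.136],
    [0.035,-0.136,0.136],
    [0.035,-0.136,0.136],
    [0.035,-0.136,0.136],
    [0.035,-0.136,0.136],
    [0.035,-0.136,0.136],
  ],
  turn=[
    [0.0139,0.001,-0.0101],
    [0.0139,0.001,-0.0101],
    [0.0139,0.001,-0.0101],
    [0.0139,0.001,-0.0101],
    [0.0139,0.001,-0.0101],
    [0.0139,0.001,-0.0101],
    [0.0139,0.001,-0.0101],
    [0.0139,0.001,-0.0101],
    [0.0139,0.001,-0.0101],
    [0.0139,0.001,-0.0101],
    [0.0139,0.001,-0.0101],
    [0.0139,0.001,-0.0101],
  ],
)

```text
time_s: 30.33
position: [0.6049, -0.0027, 0.2488]
tool_rot: [[0.571, 0.05, 0.819], [0.029, -0.999, 0.04], [0.82, 0.001, -0.572]]
ft_force: [1.6, -0.0, -2.9]
grip_width: 0.0106
gripper_force: 59.0
```

Emit:
move_arm(
  jaw=[0.7,0.7,0.7,0.7,0.7,0.7,0.7,0.7,0.7,0.7,0.7],
  dp=[
    [-0.696,0,0.488],
    [-0.696,0,0.488],
    [-0.696,0,0.488],
    [-0.696,0,0.488],
    [-0.696,0,0.488],
    [-0.696,0,0.488],
    [-0.696,0,0.488],
    [-0.696,0,0.488],
    [-0.696,0,0.488],
    [-0.696,0,0.488],
    [0,0,0],
  ],
  turn=[
    [0,0,0],
    [0,0,0],
    [0,0,0],
    [0,0,0],
    [0,0,0],
    [0,0,0],
    [0,0,0],
    [0,0,0],
    [0,0,0],
    [0,0,0],
    [0,0,0],
  ],
)

```text
time_s: 31.25
position: [0.6044, -0.0032, 0.1622]
tool_rot: [[0.574, 0.047, 0.817], [0.028, -0.999, 0.038], [0.818, 0.001, -0.575]]
ft_force: [0.5, -0.5, -3.7]
grip_width: 0.0107
gripper_force: 59.0
```

```bash
python3 m19.py
```

```text
31.25 [-19.2159  21.6223 112.8104 111.6399  19.1336 -35.8297] [ 0.6044 -0.0032  0.1622] [ 0.4812 -0.5364 -3.6683]
stirrup kin (gauge) [[-0.0845 -0.0017  0.2989]] tool z yaw 2.6486940363556424 pitch 35.10557799413225
scene hook 87 [-0.022  -0.0053  0.2528] [0.0233 0.0068 0.3574] [-0.0007 -0.0001  0.3008]
scene stirrup 94 [-0.0962 -0.0272  0.2496] [-0.078   0.0253  0.3031]
  top bar [-0.0874 -0.0036  0.2982]
top hook 25 [-0.0202 -0.0053  0.2627] [0.0039 0.0024 0.3594] [-0.0112 -0.0018  0.3309]
top stirrup 60 [-0.0933 -0.0268  0.2494] [-0.0767  0.0176  0.309 ]
  top bar [-0.0851 -0.0032  0.302 ]
up [ 0.8181  0.0008 -0.5751] fwd [0.5618 0.2127 0.7995] left [ 0.123  -0.9771  0.1736]
```

Emit:
move_arm(
  jaw=[0.7,0.7,0.7,0.7,0.7,0.7,0.7,0.7,0.7,0.7,0.7,0.7],
  dp=[
    [0.323,0.119,0.539],
    [0.323,0.119,0.539],
    [0.323,0.119,0.539],
    [0.323,0.119,0.539],
    [0.323,0.119,0.539],
    [0.323,0.119,0.539],
    [0.323,0.119,0.539],
    [0.323,0.119,0.539],
    [0.323,0.119,0.539],
    [0.323,0.119,0.539],
    [0.323,0.119,0.539],
    [0.323,0.119,0.539],
  ],
  turn=[
    [0,0,0],
    [0,0,0],
    [0,0,0],
    [0,0,0],
    [0,0,0],
    [0,0,0],
    [0,0,0],
    [0,0,0],
    [0,0,0],
    [0,0,0],
    [0,0,0],
    [0,0,0],
  ],
)

```text
time_s: 32.35
position: [0.6817, -0.0122, 0.1593]
tool_rot: [[0.571, 0.05, 0.819], [0.029, -0.999, 0.041], [0.82, -0.0, -0.572]]
ft_force: [0.1, 0.7, -3.7]
grip_width: 0.011
gripper_force: 59.1
```

Emit:
move_arm(
  jaw=[0.7,0.7],
  dp=[
    [0,0,0],
    [0,0,0],
  ],
  turn=[
    [0,0,0],
    [0,0,0],
  ],
)

```text
time_s: 32.52
position: [0.6813, -0.0121, 0.1592]
tool_rot: [[0.571, 0.05, 0.819], [0.029, -0.999, 0.041], [0.82, -0.0, -0.572]]
ft_force: [-0.1, -0.6, -3.2]
grip_width: 0.0106
gripper_force: 59.0
```

```bash
python3 m19.py
```

```text
32.5167 [-17.2149  27.4355 101.4285  97.6712  16.5207 -19.8147] [ 0.6813 -0.0121  0.1592] [-0.059  -0.5754 -3.2223]
stirrup kin (gauge) [[-0.0077  0.002   0.2959]] tool z yaw 2.8799795350977497 pitch 34.89074841786763
scene hook 71 [-0.0234 -0.0064  0.2522] [0.0241 0.0043 0.3571] [-0.006  -0.001   0.3094]
scene stirrup 95 [-0.0201 -0.0235  0.2464] [0.0093 0.0261 0.3137]
  top bar [-0.0058 -0.0019  0.3099]
top hook 25 [-0.0201 -0.0052  0.2649] [0.0044 0.0022 0.3598] [-0.0113 -0.0015  0.3311]
top stirrup 53 [-0.0176 -0.0233  0.246 ] [0.0084 0.0217 0.3152]
  top bar [-0.0068  0.0002  0.3094]
up [ 0.8202 -0.     -0.572 ] fwd [0.5585 0.2161 0.8009] left [ 0.1236 -0.9764  0.1773]
```

Emit:
move_arm(
  jaw=[0.7,0.7,0.7,0.7,0.7,0.7,0.7,0.7,0.7,0.7,0.7],
  dp=[
    [-0.196,0.013,0.208],
    [-0.196,0.013,0.208],
    [-0.196,0.013,0.208],
    [-0.196,0.013,0.208],
    [-0.196,0.013,0.208],
    [-0.131,0.013,0.162],
    [-0.131,0.013,0.162],
    [-0.131,0.013,0.162],
    [-0.131,0.013,0.162],
    [-0.131,0.013,0.162],
    [0,0,0],
  ],
  turn=[
    [0,0,0],
    [0,0,0],
    [0,0,0],
    [0,0,0],
    [0,0,0],
    [0,0,0],
    [0,0,0],
    [0,0,0],
    [0,0,0],
    [0,0,0],
    [0,0,0],
  ],
)

```text
time_s: 33.53
position: [0.687, -0.0132, 0.1349]
tool_rot: [[0.572, 0.05, 0.819], [0.028, -0.999, 0.041], [0.82, -0.0, -0.572]]
ft_force: [-0.5, 0.2, -3.1]
grip_width: 0.01
gripper_force: 59.0
```

```bash
python3 m19.py
```

```text
33.5333 [-17.1253  30.2781 101.8321 108.1986  17.1617 -30.741 ] [ 0.687  -0.0132  0.1349] [-0.51    0.238  -3.1472]
stirrup kin (gauge) [[-0.0019  0.0019  0.2716]] tool z yaw 2.86330010667997 pitch 34.913434053957054
scene hook 82 [-0.024  -0.0096  0.2506] [0.0212 0.0097 0.3561] [-0.0027 -0.0008  0.3057]
scene stirrup 86 [-0.0205 -0.0236  0.2224] [0.0167 0.0272 0.2899]
  top bar [0.0033 0.0018 0.2847]
top hook 25 [-0.0194 -0.0051  0.2635] [0.004  0.0022 0.3591] [-0.011  -0.0015  0.3298]
top stirrup 59 [-0.0159 -0.0249  0.2217] [0.0099 0.0232 0.2801]
  top bar [-0.0022 -0.0046  0.2738]
up [ 0.82   -0.0001 -0.5723] fwd [0.5589 0.2158 0.8007] left [ 0.1234 -0.9764  0.177 ]
```

Emit:
move_arm(
  jaw=[0.7,0.7,0.7,0.7,0.7,0.7,0.7,0.7,0.7,0.7,0.7,0.7],
  dp=[
    [-0.098,0,0.069],
    [-0.098,0,0.069],
    [-0.098,0,0.069],
    [-0.098,0,0.069],
    [-0.098,0,0.069],
    [-0.098,0,0.069],
    [-0.098,0,0.069],
    [-0.098,0,0.069],
    [-0.098,0,0.069],
    [-0.098,0,0.069],
    [-0.098,0,0.069],
    [-0.098,0,0.069],
  ],
  turn=[
    [0,0,0],
    [0,0,0],
    [0,0,0],
    [0,0,0],
    [0,0,0],
    [0,0,0],
    [0,0,0],
    [0,0,0],
    [0,0,0],
    [0,0,0],
    [0,0,0],
    [0,0,0],
  ],
)

```text
time_s: 34.63
position: [0.6873, -0.0132, 0.1212]
tool_rot: [[0.571, 0.05, 0.82], [0.029, -0.999, 0.041], [0.821, 0.0, -0.571]]
ft_force: [0.0, -1.3, -0.6]
grip_width: 0.0111
gripper_force: 59.0
```

Emit:
move_arm(
  jaw=[0.7,0.7],
  dp=[
    [0,0,0],
    [0,0,0],
  ],
  turn=[
    [0,0,0],
    [0,0,0],
  ],
)

```text
time_s: 34.8
position: [0.6871, -0.0132, 0.1211]
tool_rot: [[0.571, 0.05, 0.819], [0.029, -0.999, 0.041], [0.82, 0.0, -0.572]]
ft_force: [0.8, 0.4, -2.1]
grip_width: 0.0105
gripper_force: 59.0
```

```bash
python3 m19.py
```

```text
34.8 [-17.1218  31.744  102.4998 114.5984  17.9643 -37.4513] [ 0.6871 -0.0132  0.1211] [ 0.7551  0.4371 -2.1152]
stirrup kin (gauge) [[-0.0018  0.002   0.2578]] tool z yaw 2.8652725736604525 pitch 34.87078011931252
scene hook 86 [-0.0209 -0.0067  0.2435] [0.0252 0.0068 0.3509] [-0.0021 -0.0003  0.2983]
scene stirrup 91 [-0.018  -0.0243  0.209 ] [0.0153 0.0281 0.2718]
  top bar [-0.0016 -0.0007  0.263 ]
top hook 22 [-0.0205 -0.0054  0.2694] [0.0023 0.0022 0.351 ] [-0.0107 -0.002   0.3323]
top stirrup 58 [-0.0177 -0.0229  0.208 ] [0.0073 0.0236 0.271 ]
  top bar [-0.0043 -0.0018  0.2629]
up [ 0.8204  0.0001 -0.5717] fwd [0.5582 0.2159 0.8011] left [ 0.1235 -0.9764  0.1771]
```

```bash
cat > m20.py <<'E'
from h import *
A=np.array([.6267,-.1448,.1013]); n=np.array([-.5669,.0958,.8182]); n/=np.linalg.norm(n)
e1=np.cross([0,0,1.],n); e1/=np.linalg.norm(e1); e2=np.cross(n,e1)
def ang(name,im):
    J=im.astype(float); u0,v0=proj(name,A); vv,uu=np.mgrid[:420,:560]
    red=np.clip(J[...,0]-np.maximum(J[...,1],J[...,2])-25,0,None); red[np.hypot(uu-u0,vv-v0)>22]=0
    pts=[];w=[]
    for v,u in zip(*np.nonzero(red)):
        o,d=ray(name,u,v); p=o+d*(((A+n*.003-o)@n)/(d@n)); q=p-A; pts.append([q@e1,q@e2]); w.append(red[v,u])
    if not pts: return None
    pts=np.array(pts);w=np.array(w); k=np.hypot(*pts.T); k=(k>.012)&(k<.05); m=(pts[k]*w[k,None]).sum(0)/w[k].sum(); return k.sum(),np.degrees(np.arctan2(m[1],m[0])),np.hypot(*m)
for t in'0','1','2','4':
    for n_ in('scene','top'):
        try: print(t,n_,ang(n_,np.load(n_+t+'.npz')['im']))
        except Exception as e: print(t,n_,e)
# hi-res zero/initial from wrist w1
z=np.load('w1.npz'); 
E
python3 m20.py
```

```text
0 scene (np.int64(20), np.float64(41.258181309574496), np.float64(0.026419918031647886))
0 top (np.int64(12), np.float64(37.455091254677065), np.float64(0.03145413238539697))
1 scene (np.int64(6), np.float64(175.43979709701236), np.float64(0.03704600934606512))
1 top (np.int64(13), np.float64(175.93652228843396), np.float64(0.026905002360052586))
2 scene (np.int64(6), np.float64(175.55839739908407), np.float64(0.03703633451838877))
2 top (np.int64(12), np.float64(175.7911082846571), np.float64(0.026581327541427738))
4 scene (np.int64(8), np.float64(126.67563552219274), np.float64(0.03509181966946669))
4 top (np.int64(12), np.float64(122.07094894138535), np.float64(0.024746425784231946))
```

Emit:
move_arm(
  jaw=[0.7,0.7,0.7,0.7,0.7,0.7],
  dp=[
    [-0.05,0,0.035],
    [-0.05,0,0.035],
    [-0.05,0,0.035],
    [-0.05,0,0.035],
    [-0.05,0,0.035],
    [0,0,0],
  ],
  turn=[
    [0,0,0],
    [0,0,0],
    [0,0,0],
    [0,0,0],
    [0,0,0],
    [0,0,0],
  ],
)

```text
time_s: 35.4
position: [0.6871, -0.0132, 0.1179]
tool_rot: [[0.571, 0.05, 0.819], [0.029, -0.999, 0.041], [0.82, -0.0, -0.572]]
ft_force: [0.0, 0.9, -0.3]
grip_width: 0.0107
gripper_force: 59.1
```

```bash
python3 m19.py | head -3; python3 m20.py | tail -2; python3 -c "
from h import *
print([observe()['ft_force'][2] for _ in range(2)])"
```

```text
35.4 [-17.1219  32.0798 102.6409 115.9093  18.1639 -38.8247] [ 0.6871 -0.0132  0.1179] [ 0.0249  0.9368 -0.2942]
stirrup kin (gauge) [[-0.0018  0.002   0.2546]] tool z yaw 2.864107954901417 pitch 34.875961475536954
scene hook 87 [-0.0268 -0.007   0.2416] [0.0285 0.0074 0.347 ] [-0.0028 -0.0008  0.2955]
4 scene (np.int64(14), np.float64(105.96892223446075), np.float64(0.02828954990594951))
4 top (np.int64(13), np.float64(99.66267004945911), np.float64(0.027835525026470995))
[np.float64(-0.11394320543198266), np.float64(-0.11394320543198266)]
```

Emit:
move_arm(
  jaw=[1.3,1.6,2,2.5,3,3.5,3.5,3.5],
  dp=[
    [0,0,0],
    [0,0,0],
    [0,0,0],
    [0,0,0],
    [0,0,0],
    [0,0,0],
    [0,0,0],
    [0,0,0],
  ],
  turn=[
    [0,0,0],
    [0,0,0],
    [0,0,0],
    [0,0,0],
    [0,0,0],
    [0,0,0],
    [0,0,0],
    [0,0,0],
  ],
)

```text
time_s: 36.17
position: [0.6871, -0.0132, 0.118]
tool_rot: [[0.571, 0.05, 0.819], [0.029, -0.999, 0.041], [0.82, 0.0, -0.572]]
ft_force: [0.2, -1.2, -0.3]
grip_width: 0.0353
gripper_force: 0.0
```

```bash
python3 m19.py | head -8; python3 m20.py | tail -2; python3 - <<'E'
from h import *
s,im,D,C=wshot('w12',['weight'])
P=C[(D>0)&(D<.2)&(np.linalg.norm(C[...,:2]-[.675,-.015],axis=-1)<.04)&(C[...,2]>.1)&(C[...,2]<.19)]; q=(P-s['position'])@s['tool_rot']; print(len(P),np.percentile(q,[5,50,95],axis=0))
E
```

```text
36.1667 [-17.1217  32.0706 102.643  115.8836  18.1597 -38.8028] [ 0.6871 -0.0132  0.118 ] [ 0.179  -1.2255 -0.3068]
stirrup kin (gauge) [[-0.0019  0.002   0.2547]] tool z yaw 2.8648649444695713 pitch 34.878249748333424
scene hook 83 [-0.0223 -0.0067  0.2439] [0.0287 0.0061 0.3465] [ 0.0012 -0.0008  0.2947]
scene stirrup 92 [-0.0165 -0.0223  0.205 ] [0.0141 0.027  0.2674]
  top bar [-0.0041 -0.0046  0.2597]
top hook 26 [-0.0196 -0.0054  0.2617] [0.0031 0.0051 0.3517] [-0.0082 -0.0017  0.326 ]
top stirrup 47 [-0.0124 -0.0248  0.2057] [0.0116 0.0209 0.2616]
  top bar [0.0018 0.0006 0.2553]
4 scene (np.int64(15), np.float64(100.44487173426269), np.float64(0.025409742702929117))
4 top (np.int64(16), np.float64(94.22855292754922), np.float64(0.026069659903872056))
weight 0.91 290.6 331.1 0.18238914 [ 0.6707 -0.0164  0.0715]
9880 [[-0.0081 -0.0267 -0.0589]
 [ 0.012   0.0019 -0.0381]
 [ 0.0479  0.0271 -0.0082]]
```

Emit:
move_arm(
  jaw=[3.5,3.5,3.5,3.5,3.5,3.5,3.5,3.5,3.5,3.5,3.5,3.5],
  dp=[
    [0,0,-0.3],
    [0,0,-0.5],
    [0,0,-0.7],
    [0,0,-0.9],
    [0,0,-1],
    [0,0,-1],
    [0,0,-1],
    [0,0,-1],
    [0,0,-1],
    [0,0,-1],
    [0,0,-1],
    [0,0,-1],
  ],
  turn=[
    [0,0,0],
    [0,0,0],
    [0,0,0],
    [0,0,0],
    [0,0,0],
    [0,0,0],
    [0,0,0],
    [0,0,0],
    [0,0,0],
    [0,0,0],
    [0,0,0],
    [0,0,0],
  ],
)

```text
time_s: 37.37
position: [0.6009, -0.0174, 0.1781]
tool_rot: [[0.571, 0.05, 0.819], [0.029, -0.999, 0.041], [0.82, 0.0, -0.572]]
ft_force: [1.1, 0.1, -0.1]
grip_width: 0.0346
gripper_force: 0.0
```

Emit:
move_arm(
  jaw=[3.5,3.5,3.5,3.5,3.5,3.5,3.5,3.5,3.5,3.5,3.5,3.5],
  dp=[
    [0,0,-1],
    [0,0,-1],
    [0,0,0],
    [0,0,0],
    [0,0,0],
    [0,0,0],
    [0,0,0],
    [0,0,0],
    [0,0,0],
    [0,0,0],
    [0,0,0],
    [0,0,0],
  ],
  turn=[
    [0,0,0],
    [0,0,0],
    [0,0,0],
    [0,0,0],
    [0,0,0],
    [0,0,0],
    [0,0,0],
    [0,0,0],
    [0,0,0],
    [0,0,0],
    [0,0,0],
    [0,0,0],
  ],
)

```text
time_s: 38.37
position: [0.5855, -0.0182, 0.1888]
tool_rot: [[0.571, 0.05, 0.819], [0.029, -0.999, 0.041], [0.82, -0.0, -0.572]]
ft_force: [-0.6, 0.5, -0.4]
grip_width: 0.0349
gripper_force: 0.0
```

```bash
sed -i 's/^t=np.array.*$/R=s["tool_rot"]; b=np.array([.677,-.016,.251])/' m19.py; for i in 1 2; do python3 m19.py | grep -v kin; python3 m20.py | tail -2; done
```

```text
38.3667 [-22.6254  17.1651 113.6282  98.1867  20.8988 -24.0082] [ 0.5855 -0.0182  0.1888] [-0.618   0.5134 -0.4338]
scene hook 84 [-0.0197 -0.0071  0.242 ] [0.0311 0.0071 0.3478] [-0.0001 -0.0006  0.2962]
scene stirrup 109 [-0.0167 -0.0277  0.2012] [0.0193 0.0292 0.2645]
  top bar [-0.0006 -0.0027  0.2566]
top hook 25 [-0.0207 -0.0054  0.254 ] [0.0048 0.0054 0.3483] [-0.0084 -0.0015  0.3267]
top stirrup 54 [-0.0127 -0.0249  0.2018] [0.0097 0.0211 0.2643]
  top bar [ 0.0021 -0.0025  0.2573]
up [ 0.8203 -0.     -0.5719] fwd [0.5584 0.2159 0.801 ] left [ 0.1235 -0.9764  0.1771]
4 scene (np.int64(16), np.float64(100.53147813473952), np.float64(0.02531711386636542))
4 top (np.int64(16), np.float64(94.17846300924067), np.float64(0.02623418267345133))
38.4667 [-22.6257  17.1609 113.6302  98.1879  20.8957 -24.0082] [ 0.5855 -0.0182  0.1889] [-0.4042 -0.1708  0.3728]
scene hook 84 [-0.022  -0.0083  0.243 ] [0.0291 0.0035 0.3451] [-0.0001 -0.0008  0.2949]
scene stirrup 109 [-0.0108 -0.0263  0.2014] [0.0113 0.0293 0.2567]
  top bar [ 0.0015 -0.0028  0.2517]
top hook 25 [-0.0195 -0.0054  0.2616] [0.0031 0.0051 0.3491] [-0.0082 -0.0017  0.3257]
top stirrup 55 [-0.0124 -0.0249  0.2011] [0.0102 0.0213 0.2632]
  top bar [ 0.002  -0.0021  0.2564]
up [ 0.8203  0.     -0.5719] fwd [0.5584 0.2158 0.801 ] left [ 0.1235 -0.9764  0.1771]
4 scene (np.int64(14), np.float64(100.4653881049153), np.float64(0.025322190317273972))
4 top (np.int64(16), np.float64(94.1491214960369), np.float64(0.02606974399030492))
```

Emit:
move_arm(
  jaw=[3.5,3.5,3.5,3.5,3.5,3.5,3.5,3.5,3.5,3.5,3.5,3.5],
  dp=[
    [0,0,-1],
    [0,0,-1],
    [0,0,-1],
    [0,0,0],
    [0,0,0],
    [0,0,0],
    [0,0,0],
    [0,0,0],
    [0,0,0],
    [0,0,0],
    [0,0,0],
    [0,0,0],
  ],
  turn=[
    [0,0,0],
    [0,0,0],
    [0,0,0],
    [0,0,0],
    [0,0,0],
    [0,0,0],
    [0,0,0],
    [0,0,0],
    [0,0,0],
    [0,0,0],
    [0,0,0],
    [0,0,0],
  ],
)

```text
time_s: 39.57
position: [0.5609, -0.0195, 0.206]
tool_rot: [[0.571, 0.05, 0.819], [0.029, -0.999, 0.041], [0.82, -0.0, -0.572]]
ft_force: [0.4, 0.3, -1.0]
grip_width: 0.0353
gripper_force: 0.0
```

```bash
python3 - <<'E'
from h import *
prev=None
for i in range(4):
    im,D=cams.get_image('scene'); C=cloud('scene',D)
    P=C[(D>0)&(np.linalg.norm(C[...,:2]-[.677,-.016],axis=-1)<.035)&(C[...,2]>.045)&(C[...,2]<.068)]; print(len(P),P.mean(0))
print(ticket.close_job())
E
```

```text
104 [ 0.6652 -0.0222  0.0587]
108 [ 0.6663 -0.021   0.0577]
111 [ 0.6659 -0.0218  0.0583]
110 [ 0.6662 -0.0229  0.0591]
the job is handed in; nothing more can be done
None
```

I handed the job in at about 40 s; the verdict did not come back to me. The red pointer was reset to zero, the hook hangs on the load bar, and the weight hangs still in its lower curl. The pointer reads about 1.3–1.4 rad, inside the green band, and the arm is clear.

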